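# Hang the change gears on their hook by size

## Task

Hang the three change gears from the wooden rack on the stand's hook: the largest first, then the middle one, then the smallest, letting go of each before the next. Each goes on with its black hub towards the post and right back, so that the first hub meets the round plate and each other hub meets the gear hung before it, with no real gap. Leave them hanging still, and do not disturb the tin, the screwdriver or the wooden block.

Things in the scene. Friction and masses are not known exactly. Their poses are not given: they have to be found in the camera images.
- rack: Fixed wooden rack 260 x 100 mm, rails 45 mm and fins 73 mm high; origin: centre of underside, x along its length. Gears stand in slots at x = -90, 0, +90 mm (any order), axes along x, hubs to rack +x, between rail edges at y = +-30 mm and fins at |y| 30 to 44 mm that leave 11 mm for the 8 mm disc: they may lean a few degrees. A 30 mm lift straight up clears the fins.
- stand: Fixed grey-green stand that carries the hook: base 200 x 120 x 12 mm, post 50 mm wide and 177 mm high at the +x end. Origin: on the bench below the hook bar. The hook points along stand -x.
- hook (a point): Middle of the hook bar's top face where it leaves the round plate (72 mm) on the post, 150 mm above the bench; axes as the stand, z up. The level flat bar (14 mm wide, 10 mm thick) runs from here along -x. A hung gear has its bore's top on the bar: origin at y = 0, z = -21 mm; home, the largest is at x = -30, the next at -64, the last at -98 mm.
- hook_end (a point): Top of the bar's upturned end, 14 mm above the bar's top face and 8 mm thick along x, 135 mm along -x from hook. A gear passes over it best with its origin 12 mm below this point (2 mm above the bar's top face), y = 0: then about 8 mm is free all round.
- gear_large: Largest steel gear: disc 160 mm diameter (teeth 2.5 mm more), 8 mm thick, 0.4 kg. Origin: disc centre; x: its axis. Black hub, 56 mm diameter, on the +x side from x = 4 to 30 mm; 44 mm bore through both. Turned about its axis at will. Grip the faces at the rim's top; 52 mm of rim above the hub. Hung discs are 26 mm apart: open only a few mm a side to let go.
- gear_middle: Middle change gear: the same, disc 138 mm in diameter, about 0.3 kg; same 8 mm disc, hub, bore and origin; plain rim above the hub 41 mm.
- gear_small: Smallest change gear: the same, disc 116 mm in diameter, about 0.2 kg; same 8 mm disc, hub, bore and origin; plain rim above the hub 30 mm.
- tin: Bystander: closed aluminium tin, 64 mm diameter, 40 mm high; origin at the centre of its underside.
- screwdriver: Bystander: screwdriver lying on the bench, 170 mm long; origin on its underside, its x axis along the blade.
- block: Bystander: dark wooden holding block, 100 x 60 x 46 mm; origin at the centre of its underside.
Not all that is in view belongs to the job. Leave any pink look-alike of the gear_middle alone.

How it is judged:
By the outcome, as a careful person would: the job done as asked, in the order asked, and still so for the second after the job is handed in, with the robot touching nothing.
It also fails if it takes over 72 s, if anything falls off the work surface, if the arm or the gripper's body presses on something with over 40 N, if the wrist force passes 120 N, or if a joint passes its speed limit or range.

## Robot

A 6-joint arm with a two-finger parallel gripper is mounted at the origin on the work surface. World frame = base frame: x ahead of the robot, y to its left, z up, the work surface at z = 0. Lengths are in mm, angles in rad, forces in N, time in s.
With the tool pointing down it reaches from about 275 to 750 mm from the base axis. Payload 10.2 kg.
Tool frame: the origin (TCP) lies on the front face of the gripper's body, between the roots of the fingers; the fingertips stand 73 mm ahead of it and the grasp point (between the pads) lies 54 mm ahead of it; z points along the fingers, y is the line along which they close (so a half turn about z gives the same grasp; the last joint's range is limited). The gripper opens to 85 mm and grips with 20 to 120 N. Pads are 22 mm wide; open, the fingers measure 114 mm over their backs; the gripper's body (76 mm by 85 mm) begins 54 mm behind the grasp point. The pads swing forward as they close: fully open they stand 13 mm farther back than shut.
Start: joints at [-1.465, 0.313, 1.498, -0, 1.331, -0.223], TCP at [169.514, -496.887, 303.894] pointing down, gripper open.
Joint ranges: [-2.94, 2.94], [-0.97, 2.17], [0.19, 2.56], [-1.23, 4.37], [0.02, 3.11], [-2.88, 2.88]. Speed limits (rad/s): [2.39, 2.39, 3.01, 3.14, 3.14, 3.14].

## Interface

Orientations are given as a unit quaternion [w, x, y, z].
In Python, from rig import * gives the robot as it stands.
- The arm moves only by the tool step_arm, never from a script. Its argument "plan" is a list of rows, each an object with "offset": the shift along the tool's x, y, z in cm, a list of three; "rot": the turn, a rotation vector about the tool's x, y, z in degrees, a list of three; "gripper": the finger opening in cm, from 0 to 8.54. In form: [{"offset": [x, y, z], "rot": [wx, wy, wz], "gripper": gripper}, ...]. A call has 1 to 12 rows; each row is the pose to reach, as a shift and turn from the pose commanded when the call began, along the tool's axes at that moment; what a row does not reach only later rows make up. A row lasts 1/10 s, in which the tool goes at most 50 mm and 8.59 degrees, less where a joint would pass 70% of its speed; a pose out of reach is approached as far as the arm can. A call with a gripper value outside its range is refused whole. The fingers move at their own pace and stop on an object; "squeeze" is the grip in N (left out, the last holds). Time passes only in rows, so rows that repeat a pose let the fingers close. It gives the time, the measured TCP pose, the force, the opening and the grip force at its end, in the units of the state.
- sense(): the state, without advancing time (a new reading comes with each control period).
- capture(name): name is "scene" or "top" or "wrist"; returns a dict with "color" (400x640x3 uint8, red, green, blue), "depth" (400x640 float32, mm along the optical axis (not along the pixel's ray), 0 where there is no reading), "vertical_fov" (degrees; the focal length in pixels is half the picture's height over the tangent of half this angle, whatever the lens; pixels are square), "cx", "cy" (the principal point, pixels), "k1" (the pictures are not rectified: a ray, as slopes to the right and down, at radius r is drawn at 1 + k1 r^2 times it, then the intrinsics apply), "rvec" (rotation vector, rad) and "tvec" (3), from world to camera coordinates, as OpenCV has them; the wrist camera has in their place "mount" (4x4, takes a point from camera to tool coordinates, whose origin is the TCP and whose axes are the flange's). Camera axes: x right, y down, z forward; pixel columns grow to the right and rows downward; lengths in mm; the calibration is good to about 2 mm. A picture is of the moment at which its call begins: read the wrist's pose just before it.
- finish_job(): hands the job in; it is judged then, once.
The state is a dict: "time_s": time; "joints": joint angles; "dq": joint speeds; "tau": joint torques, N m; "eef_pos": TCP position; "ee_rot": TCP orientation; "force": force on the tool from outside, world axes, zero at the start; "wrist_torque": the same for the moment, N m; "grip_width": opening from 0.0 (shut) to 1.0 (fully open); "grip_force": force on a finger pad.
Only numpy, scipy, OpenCV 4.12 (cv2) and the standard library are available. Lean on these libraries where they do the work, as an engineer would, in place of code of your own. Each camera call takes 0.05 s, during which the arm holds its last target. There are 200 camera calls.

## Working session

There is one attempt and no reset: what is moved stays moved. The work goes in short steps, Python scripts to look and compute and a tool call to move; the robot and the scene stay as the last step left them, time stands still between calls to the robot, and variables do not carry over. Pictures are saved under pics/ and viewed, at most 10 in all, crops included, and the job is handed in when it is done.

Besides the shell and the picture viewer there is one more tool, called after "Call:" by a JSON object that holds its "api" and its "payload", one argument or row to a line. step_arm: Moves the arm, as the interface text tells. Its arguments: {"type":"object","properties":{"plan":{"type":"array"},"squeeze":{"type":"number"}},"required":["plan"]}

```bash
ls; mkdir -p pics
cat > h.py <<'E'
from rig import *
import numpy as np, cv2
from scipy.spatial.transform import Rotation as R
def K(c):
    f=200/np.tan(np.radians(c["vertical_fov"])/2); return f
def cloud(c):
    "world points HxWx3 from depth (scene/top), or tool->world for wrist with c['pose']"
    f=K(c); h,w=c["depth"].shape
    u,v=np.meshgrid(np.arange(w),np.arange(h))
    s=rays(c,np.stack([u,v],-1).reshape(-1,2)).reshape(h,w,3)
    P=s*c["depth"][...,None]
    return toW(c,P)
def rays(c,px):
    f=K(c); d=(np.asarray(px,float)-[c["cx"],c["cy"]])/f
    s=d.copy()
    for _ in range(8): s=d/(1+c["k1"]*(s**2).sum(-1,keepdims=True))
    return np.concatenate([s,np.ones(s.shape[:-1]+(1,))],-1)
def toW(c,P):
    if "rvec" in c:
        M=R.from_rotvec(np.ravel(c["rvec"])).as_matrix(); return (P-np.ravel(c["tvec"]))@M
    m=np.array(c["mount"]); T=P@m[:3,:3].T+m[:3,3]
    return T@c["Rw"].T+c["pw"]
def cap(n):
    s=sense(); c=dict(capture(n))
    if n=="wrist":
        q=s["ee_rot"]; c["Rw"]=R.from_quat([q[1],q[2],q[3],q[0]]).as_matrix(); c["pw"]=np.array(s["eef_pos"])
    return c
def save(c,n): cv2.imwrite(f"pics/{n}.png",c["color"][...,::-1])
E
python3 - <<'E'
from h import *
import pickle
print(sense())
D={n:cap(n) for n in("scene","top")}
pickle.dump(D,open("d0.pkl","wb"))
for n in D: save(D[n],n+"0"); print(n,{k:v for k,v in D[n].items() if k not in("color","depth")},toW(D[n],np.zeros(3)))
E
```

```text
pics
{'time_s': 0.0, 'joints': array([-1.46541449e+00,  3.13425372e-01,  1.49846029e+00,  9.36629204e-06,
        1.33099992e+00, -2.23392229e-01]), 'dq': array([-0.00181964, -0.00146476, -0.00070801,  0.00146218,  0.00026884,
        0.0003396 ]), 'tau': array([ 1.00946470e-04, -4.12269688e+01, -2.59741491e+01, -1.97721674e-04,
        4.13898902e-03, -2.40404825e-05]), 'eef_pos': array([ 169.48870863, -496.70448148,  303.33888522]), 'ee_rot': array([-6.45066874e-04,  9.86518828e-01,  1.63646524e-01,  4.26628847e-05]), 'force': array([0.23907048, 0.44715156, 0.23220346]), 'wrist_torque': array([-0.00086971, -0.00688506,  0.025202  ]), 'grip_force': 0.0, 'grip_width': 1.0022973356324996}
scene {'vertical_fov': 49.46175040630895, 'cx': 313.74230673247513, 'cy': 204.66433215223876, 'k1': -0.11901862216157862, 'rvec': array([ 2.44674209,  0.75869668, -0.2349437 ]), 'tvec': array([-544.55423449, -165.4546491 , 1732.6555186 ])} [1078.98847225 -606.78641996 1339.25494908]
top {'vertical_fov': 47.440639164165475, 'cx': 321.5775940332225, 'cy': 197.0327811668697, 'k1': 0.006124318228228534, 'rvec': array([ 2.15524337, -2.21616263,  0.09650687]), 'tvec': array([  75.89930561,  601.7883876 , 1834.38206794])} [ 458.07914201   79.05700671 1875.30824894]
```

View pics/scene0.png

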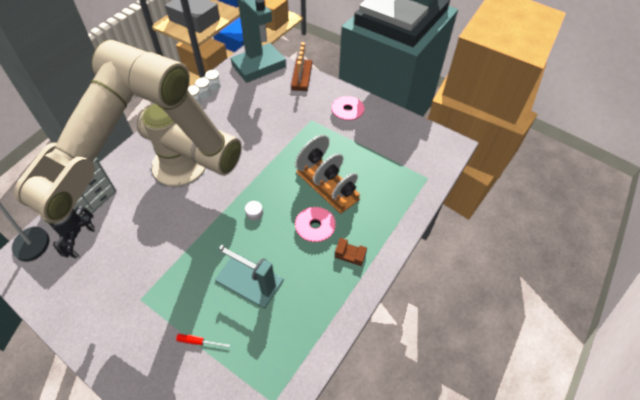

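View pics/top0.png

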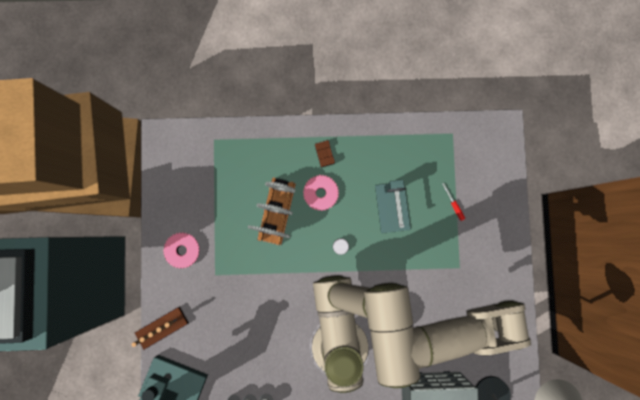

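The scene view shows three steel gears in the rack (313,152), (328,170), (345,187), largest nearest the robot, with hubs on the far side. The stand is at (250,275) with its bar end at (221,248). The pink gears at (316,224) and (348,107) are decoys lying flat. The top view agrees: rack (275,210), stand (393,205), pink (321,192), tin (341,247), block (325,153), screwdriver (453,200).

Run:
```python
from h import *
import pickle
D=pickle.load(open("d0.pkl","rb"))
for n in D:
    c=D[n]; P=cloud(c); hsv=cv2.cvtColor(c["color"],cv2.COLOR_RGB2HSV)
    x,y,z=P[...,0],P[...,1],P[...,2]
    mat=(hsv[...,0]>65)&(hsv[...,0]<90)&(hsv[...,1]>70)
    print(n,"mat z",np.percentile(z[mat],[5,50,95]))
    reg=(x>250)&(x<750)&(y>-300)&(y<350)&(z<260)
    br=reg&(hsv[...,0]<20)&(hsv[...,1]>110)&(z>20)&(z<90)&(y>50)
    k,l,s,ce=cv2.connectedComponentsWithStats(br.astype(np.uint8))
    for i in range(1,k):
        if s[i,4]>40:
            q=P[l==i]; r=cv2.minAreaRect(q[:,:2].astype(np.float32)); print(" brown",s[i],q.mean(0).round(),np.round(r[0]),np.round(r[1]),round(r[2],1), np.percentile(q[:,2],[5,50,95]).round())
    hi=reg&(z>85)
    k,l,s,ce=cv2.connectedComponentsWithStats(hi.astype(np.uint8))
    for i in range(1,k):
        if s[i,4]>15:
            q=P[l==i]; r=cv2.minAreaRect(q[:,:2].astype(np.float32)); print(" high",s[i],q.mean(0).round(),np.round(r[0]),np.round(r[1]),round(r[2],1), np.percentile(q[:,2],[5,50,98]).round())
```

```text
scene mat z [ -6.90491567   1.3588803  206.32125861]
 brown [300 165  45  45 314] [567. 199.  41.] [556. 209.] [ 29. 240.] 75.6 [23. 43. 69.]
 brown [351 190   8  10  43] [676. 246.  40.] [675. 245.] [24. 26.] 43.0 [24. 41. 71.]
 high [206 135  36  41 767] [292.  11. 216.] [282.  27.] [143.  55.] 87.0 [160. 220. 257.]
 high [295 134  35  35 668] [477. 258. 143.] [485. 261.] [168.  38.] 72.6 [ 94. 143. 199.]
 high [313 153  31  30 483] [564. 235. 130.] [570. 237.] [140.  36.] 74.5 [ 89. 130. 176.]
 high [332 172  26  25 323] [651. 211. 120.] [658. 215.] [118.  35.] 74.9 [ 90. 118. 153.]
 high [219 245  55  44 657] [ 603. -233.  152.] [ 567. -242.] [176.  70.] 16.3 [102. 152. 180.]
top mat z [-638.66306177 -202.68275119  104.49622763]
 brown [267 188   7  16  58] [615. 267.  45.] [612. 269.] [15. 61.] 74.9 [27. 45. 68.]
 brown [284 193   8  16  64] [593. 197.  45.] [593. 197.] [14. 65.] 74.4 [31. 44. 66.]
 brown [262 210   7  17  59] [529. 290.  44.] [524. 292.] [15. 66.] 73.6 [31. 43. 68.]
 brown [279 214   7  18  69] [503. 220.  45.] [503. 220.] [14. 69.] 76.5 [31. 45. 68.]
 high [265 179  30  13 185] [649. 219. 122.] [654. 220.] [118.  36.] 75.5 [ 95. 120. 155.]
 high [387 180  19  48 340] [ 586. -224.  158.] [ 563. -238.] [178.  69.] 17.2 [131. 155. 182.]
 high [256 201  37  14 218] [562. 242. 138.] [567. 242.] [141.  37.] 75.8 [ 96. 133. 178.]
 high [248 223  42  15 231] [476. 263. 154.] [480. 265.] [164.  37.] 75.3 [102. 147. 203.]
 high [313 275  39  18 290] [285.  42. 235.] [281.  34.] [ 46. 140.] 10.7 [197. 239. 259.]
```

Run:
```python
from h import *
c=cap("wrist"); print({k:v for k,v in c.items() if k not in("color","depth")})
ex,ey=c["Rw"][:,0],c["Rw"][:,1]
for t in [(500,-255,380),(566,240,430)]:
    print(t,(np.array(t)-c["pw"])@c["Rw"]/10)
```

```text
{'vertical_fov': 59.26428043607845, 'cx': 319.67385110284107, 'cy': 202.7446799808785, 'k1': -0.04676961495365501, 'mount': array([[ 1.08606087e-03, -9.48149263e-01, -3.17823529e-01,
         8.13515005e+01],
       [ 9.99999379e-01,  1.10941112e-03,  1.07521470e-04,
        -1.02930173e+00],
       [ 2.50650556e-04, -3.17823449e-01,  9.48149879e-01,
        -7.00026333e+01],
       [ 0.00000000e+00,  0.00000000e+00,  0.00000000e+00,
         1.00000000e+00]]), 'Rw': array([[ 9.46423963e-01,  3.22926720e-01, -1.23206819e-04],
       [ 3.22926638e-01, -9.46423276e-01,  1.16999492e-03],
       [ 2.61216822e-04, -1.14709800e-03, -9.99999308e-01]]), 'pw': array([ 169.50083282, -496.73712075,  303.38862073])}
(500, -255, 380) [ 39.08756995 -12.21465064  -7.63692148]
(566, 240, 430) [ 61.32014278 -56.93702194 -12.57981644]
```

Call:
{"api": "step_arm", "payload": {
  "plan": [
    {"offset": [10,-3,-7.6],"rot": [0,0,-30],"gripper": 8.5},
    {"offset": [39,-12,-7.6],"rot": [0,0,-88],"gripper": 4},
    {"offset": [39,-12,-7.6],"rot": [0,0,-88],"gripper": 4},
    {"offset": [39,-12,-7.6],"rot": [0,0,-88],"gripper": 4},
    {"offset": [39,-12,-7.6],"rot": [0,0,-88],"gripper": 4},
    {"offset": [39,-12,-7.6],"rot": [0,0,-88],"gripper": 4},
    {"offset": [39,-12,-7.6],"rot": [0,0,-88],"gripper": 4},
    {"offset": [39,-12,-7.6],"rot": [0,0,-88],"gripper": 4},
    {"offset": [39,-12,-7.6],"rot": [0,0,-88],"gripper": 4},
    {"offset": [39,-12,-7.6],"rot": [0,0,-88],"gripper": 4},
    {"offset": [39,-12,-7.6],"rot": [0,0,-88],"gripper": 4},
    {"offset": [39,-12,-7.6],"rot": [0,0,-88],"gripper": 4}
  ]
}}

```text
time_s: 1.35
eef_pos: [500.0, -257.2, 379.6]
ee_rot: [-0.0, 0.596, 0.803, 0.0]
force: [-0.1, 0.9, 0.8]
grip_width: 0.467
grip_force: 0.0
```

Call:
{"api": "step_arm", "payload": {
  "plan": [
    {"offset": [0,0,0],"rot": [0,0,0],"gripper": 4},
    {"offset": [0,0,0],"rot": [0,0,0],"gripper": 4},
    {"offset": [0,0,0],"rot": [0,0,0],"gripper": 4}
  ]
}}

```text
time_s: 1.65
eef_pos: [499.8, -257.5, 379.9]
ee_rot: [-0.0, 0.596, 0.803, 0.0]
force: [0.4, 0.6, -0.9]
grip_width: 0.468
grip_force: 0.0
```

Run:
```python
from h import *
import pickle
c=cap("wrist"); pickle.dump(c,open("ws.pkl","wb")); save(c,"ws"); s=sense(); print(s["time_s"],s["eef_pos"],s["joints"],s["grip_width"])
print(c["Rw"]); print((np.array((566,240,430))-c["pw"])@c["Rw"]/10)
```

```text
1.7 [ 499.78344389 -257.48408721  379.90699063] [-6.84102929e-01  3.57907310e-01  1.24005001e+00  3.02701089e-05
  1.54362357e+00 -9.77292913e-01] 0.47064580801308414
[[-2.88854232e-01  9.57373089e-01 -6.34910272e-06]
 [ 9.57373089e-01  2.88854232e-01  3.98578648e-05]
 [ 3.99928123e-05  5.43465286e-06 -9.99999999e-01]]
[45.71647445 20.71149965 -5.00761659]
```

View pics/ws.png

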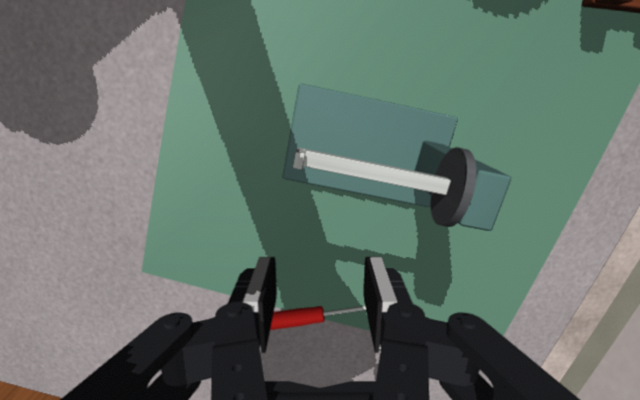

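The wrist view shows the bar from its upturned end at (299,158) to the black plate at (450,187), with the post at (485,200).

Run:
```python
from h import *
import pickle
c=pickle.load(open("ws.pkl","rb")); P=cloud(c)
hsv=cv2.cvtColor(c["color"],cv2.COLOR_RGB2HSV)
v,u=np.mgrid[:400,:640]
roi=(u>285)&(u<455)&(v>140)&(v<200)
w=roi&(hsv[...,1]<60)&(hsv[...,2]>120)
n,l,s,_=cv2.connectedComponentsWithStats(w.astype(np.uint8)); i=1+np.argmax(s[1:,4]); print(s[i])
m=l==i; px=np.argwhere(m)[:,::-1]
print("z depth bar",np.percentile(P[m][:,2],[2,10,50,90,98]))
cols=np.arange(320,445,5)
for col in (300,330,360,400,440,448): 
    r=np.where(m[:,col])[0]; print(col,r.min(),r.max(),hsv[r.min()-2:r.max()+3,col,2],P[(r.min()+r.max())//2,col].round(1))
def onz(px,z):
    o=toW(c,np.zeros(3)); d=toW(c,rays(c,px))-o; t=(z-o[2])/d[:,2]; return o+t[:,None]*d
# top-face center: bright part
Q=[]
for col in cols:
    r=np.where(m[:,col]&(hsv[:,col,2]>190))[0]
    if len(r): Q.append([col,(r.min()+r.max())/2, len(r)])
Q=np.array(Q); W=onz(Q[:,:2],150.)
p=np.polyfit(W[:,0],W[:,1],1); print("line",p,np.degrees(np.arctan(p[0])),"res",np.abs(np.polyval(p,W[:,0])-W[:,1]).max(), "widths",Q[:,2])
# plate: dark points above z>120
pl=(hsv[...,2]<90)&(u>425)&(u<480)&(v>140)&(v<230)&(P[...,2]>100)
q=P[pl]; a=np.radians(np.degrees(np.arctan(p[0]))); ax=np.array([np.cos(a),np.sin(a)])
along=q[:,:2]@ax; print("plate along",np.percentile(along,[1,5,25,50,75,95]),"ztop",np.percentile(q[:,2],[1,99]))
lat=q[:,:2]@[-ax[1],ax[0]]; print("plate lat",np.percentile(lat,[1,99]),"bar lat",(W[:,:2]@[-ax[1],ax[0]]).mean())
# bar extents
e=P[m]; print("bar along",np.percentile(e[:,:2]@ax,[0.2,1,99,99.8]))
hi=m&(P[...,2]>158); print("tip n",hi.sum(), P[hi].mean(0), np.percentile(P[hi][:,:2]@ax,[2,98]), np.percentile(P[hi][:,2],[5,95]))
```

```text
[ 294  147  157   48 2837]
z depth bar [ 11.49168985 144.35584479 149.70639732 150.92194246 164.07382488]
300 147 167 [124 126 128 131 126 130 130 129 169 188 187 179 151 128 120 121 121 122
 121 120 121 121 122 112  89] [ 476.2 -236.5  165.1]
330 153 172 [124 125 126 138 168 195 202 199 198 199 198 197 195 193 192 190 193 194
 199 192 149 121 121 123] [ 502.2 -236.   151.3]
360 159 177 [124 125 127 135 161 194 203 202 202 202 201 200 200 198 196 194 195 198
 203 195 151 120 119] [ 529.  -233.8  149.6]
400 167 185 [121 121 125 134 155 191 206 205 206 205 204 201 200 197 196 197 198 200
 202 194 148 117 118] [ 564.8 -230.2  150.2]
440 177 193 [ 52  94 142 188 207 206 205 204 200 197 196 195 193 196 198 198 199 189
 132  60  27] [ 602.3 -227.6  149.5]
448 179 187 [ 45  86 150 193 205 204 200 189 169 145 127 102  77] [ 608.4 -223.8  149.6]
line [ 9.44343199e-02 -2.84551591e+02] 5.394689605385962 res 0.3470910464055521 widths [14. 15. 14. 14. 14. 15. 15. 15. 15. 15. 15. 15. 15. 15. 15. 15. 15. 15.
 14. 15. 14. 14. 13. 13. 13.]
plate along [584.97948118 585.38969946 585.80119934 586.14193586 586.60903758
 593.24187568] ztop [114.8892921  181.53831431]
plate lat [-316.34556758 -248.41529979] bar lat -283.2912217576158
bar along [448.27099691 449.39939571 585.99876444 604.3425372 ]
tip n 122 [ 475.71551675 -233.55273514  187.1994913 ] [448.1933644  456.80947254] [162.30000805 449.9114127 ]
```

Call:
{"api": "step_arm", "payload": {
  "plan": [
    {"offset": [46,21,-5],"rot": [0,0,31],"gripper": 4},
    {"offset": [46,21,-5],"rot": [0,0,31],"gripper": 4},
    {"offset": [46,21,-5],"rot": [0,0,31],"gripper": 4},
    {"offset": [46,21,-5],"rot": [0,0,31],"gripper": 4},
    {"offset": [46,21,-5],"rot": [0,0,31],"gripper": 4},
    {"offset": [46,21,-5],"rot": [0,0,31],"gripper": 4},
    {"offset": [46,21,-5],"rot": [0,0,31],"gripper": 4},
    {"offset": [46,21,-5],"rot": [0,0,31],"gripper": 4},
    {"offset": [46,21,-5],"rot": [0,0,31],"gripper": 4},
    {"offset": [46,21,-5],"rot": [0,0,31],"gripper": 4},
    {"offset": [46,21,-5],"rot": [0,0,31],"gripper": 4},
    {"offset": [46,21,-5],"rot": [0,0,31],"gripper": 4}
  ]
}}

```text
time_s: 2.9
eef_pos: [567.4, 246.0, 429.4]
ee_rot: [-0.0, 0.788, 0.616, -0.0]
force: [0.5, -0.7, -0.2]
grip_width: 0.466
grip_force: 0.0
```

Call:
{"api": "step_arm", "payload": {
  "plan": [
    {"offset": [0,0,0],"rot": [0,0,0],"gripper": 4},
    {"offset": [0,0,0],"rot": [0,0,0],"gripper": 4},
    {"offset": [0,0,0],"rot": [0,0,0],"gripper": 4}
  ]
}}

```text
time_s: 3.2
eef_pos: [567.7, 242.5, 430.1]
ee_rot: [0.0, 0.789, 0.614, 0.0]
force: [0.2, -0.8, 0.6]
grip_width: 0.468
grip_force: 0.0
```

Run:
```python
from h import *
import pickle
c=cap("wrist"); pickle.dump(c,open("wr.pkl","wb")); save(c,"wr"); s=sense(); print(s["time_s"],s["eef_pos"],s["joints"])
print(c["Rw"])
```

```text
3.25 [567.70666288 242.68471779 430.13500836] [ 2.14481592e-01  4.92907051e-01  9.17753564e-01 -3.97114589e-05
  1.73073236e+00  4.63145455e-01]
[[ 2.46301679e-01  9.69193204e-01  1.26178765e-04]
 [ 9.69193212e-01 -2.46301672e-01 -6.79689480e-05]
 [-3.47970017e-05  1.39032468e-04 -9.99999990e-01]]
```

View pics/wr.png

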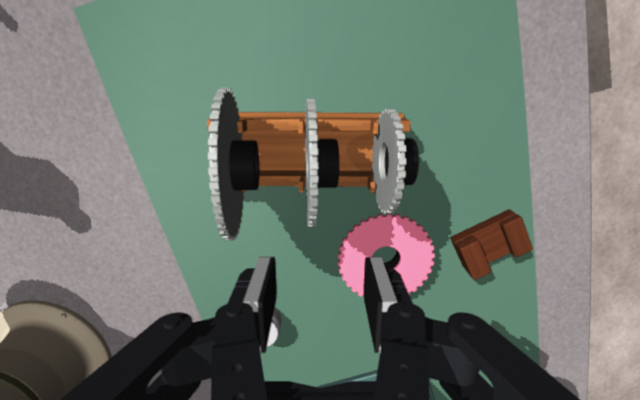

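The wrist view shows the large gear at u≈225, the middle at u≈312 and the small at u≈392. Their hubs point right (+tool y) and the rims run along v. The pink decoy is on the bench at (388,257).

Run:
```python
from h import *
import pickle
c=pickle.load(open("wr.pkl","rb")); P=cloud(c); T=(P-c["pw"])@c["Rw"]
hsv=cv2.cvtColor(c["color"],cv2.COLOR_RGB2HSV); v,u=np.mgrid[:400,:640]
z=P[...,2]
wood=(hsv[...,0]<20)&(hsv[...,1]>110)&(u>200)&(u<420)&(v<210)&(z>35)&(z<90)
r=cv2.minAreaRect(P[wood][:,:2].astype(np.float32)); print("rack",r, np.percentile(z[wood],[5,50,95]))
for n,u0,u1,rad in(("L",200,245,80),("M",300,320,69),("S",370,410,58)):
    m=(u>u0)&(u<u1)&(v>80)&(v<250)&(hsv[...,1]<60)&(hsv[...,2]>50)&(z>85)&(z<230)
    q=P[m]; t=T[m]; zt=np.percentile(q[:,2],99.5)
    top=q[:,2]>zt-6
    print(n,"n",m.sum(),"ztop",zt,"top x_t",np.percentile(t[top][:,0],[2,50,98]).round(1),"y_t",np.percentile(t[top][:,1],[2,50,98]).round(1),"x extent",np.percentile(t[:,0],[0.5,99.5]).round(1), "y at mid z",np.percentile(t[np.abs(q[:,2]-zt+40)<8][:,1],[2,50,98]).round(1))
    # plane fit ransac-ish (face)
    best=None; rng=np.random.default_rng(0)
    for _ in range(300):
        a=q[rng.choice(len(q),3,False)]; nn=np.cross(a[1]-a[0],a[2]-a[0]); L=np.linalg.norm(nn)
        if L<200: continue
        nn/=L; d=np.abs((q-a[0])@nn)<1
        if best is None or d.sum()>best.sum(): best=d
    f=q[best]; f0=f.mean(0); nn=np.linalg.svd(f-f0)[2][2]; nn*=np.sign(nn[0])
    print("  face n",best.sum(),"normal",nn.round(3),"yaw",np.degrees(np.arctan2(nn[1],nn[0])).round(1),"lean",np.degrees(np.arcsin(nn[2])).round(1),"ctr_t",((f0-c["pw"])@c["Rw"]).round(1),f0.round(1))
```

```text
rack ((550.742919921875, 245.81396484375), (95.63228607177734, 258.9248046875), 73.01779174804688) [41.00632457 45.02960153 72.87741815]
L n 1506 ztop 201.16338140484987 top x_t [-28.5   0.4  25.4] y_t [-98.7 -94.8 -91. ] x extent [-81.3  80.3] y at mid z [-101.5  -96.7  -93.4]
  face n 480 normal [ 0.965 -0.253 -0.069] yaw -14.7 lean -3.9 ctr_t [ 12.4 -93.5 256.9] [480.2 277.6 173.2]
M n 1384 ztop 177.78502294726732 top x_t [-27.5  -0.7  23.8] y_t [-11.2  -7.3  -3.4] x extent [-64.3  68.4] y at mid z [-14.1 -10.5  -2.7]
  face n 451 normal [ 0.965 -0.251 -0.078] yaw -14.6 lean -4.5 ctr_t [  3.8 -13.4 289.9] [555.7 249.5 140.3]
S n 1981 ztop 154.01013528599785 top x_t [-25.2  -1.   22.8] y_t [77.5 81.  85.4] x extent [-59.1  56.9] y at mid z [74.  75.2 95.1]
  face n 1299 normal [ 0.964 -0.254 -0.081] yaw -14.8 lean -4.7 ctr_t [  0.6  75.7 308.4] [641.2 224.5 121.7]
```

Call:
{"api": "step_arm", "payload": {
  "plan": [
    {"offset": [0,-8.8,13.5],"rot": [4.2,0,0.4],"gripper": 4},
    {"offset": [0,-8.8,13.5],"rot": [4.2,0,0.4],"gripper": 4},
    {"offset": [0,-8.8,13.5],"rot": [4.2,0,0.4],"gripper": 4},
    {"offset": [0,-8.8,13.5],"rot": [4.2,0,0.4],"gripper": 4},
    {"offset": [0,-9.0,15.5],"rot": [4.2,0,0.4],"gripper": 4},
    {"offset": [0,-9.1,17.5],"rot": [4.2,0,0.4],"gripper": 4},
    {"offset": [0,-9.2,18.7],"rot": [4.2,0,0.4],"gripper": 4},
    {"offset": [0,-9.25,19.5],"rot": [4.2,0,0.4],"gripper": 4},
    {"offset": [0,-9.25,19.5],"rot": [4.2,0,0.4],"gripper": 4},
    {"offset": [0,-9.25,19.5],"rot": [4.2,0,0.4],"gripper": 2}
  ],
  "squeeze": 60
}}

```text
time_s: 4.25
eef_pos: [478.4, 266.3, 235.7]
ee_rot: [-0.029, 0.791, 0.611, -0.022]
force: [-0.1, 0.1, 0.3]
grip_width: 0.312
grip_force: 0.0
```

Run:
```python
from h import *
c=cap("wrist"); save(c,"g1")
```

```text
(no output)
```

View pics/g1.png

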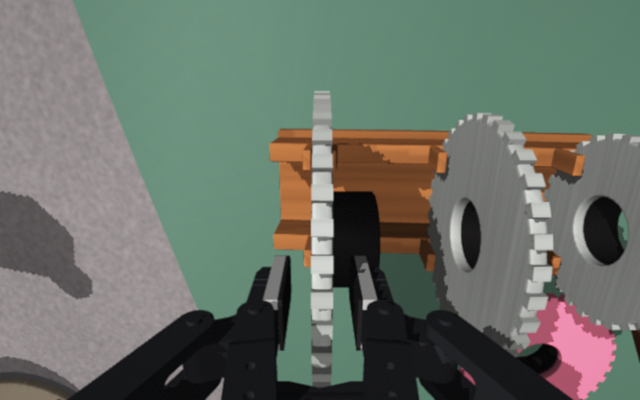

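The large gear stands edge-on at u≈322, between pads at u≈282 and u≈362, so it is centred and the lean is matched. Closing and lifting.

Call:
{"api": "step_arm", "payload": {
  "plan": [
    {"offset": [0,0,0],"rot": [0,0,0],"gripper": 0},
    {"offset": [0,0,0],"rot": [0,0,0],"gripper": 0},
    {"offset": [0,0,0],"rot": [0,0,0],"gripper": 0},
    {"offset": [0,0,0],"rot": [0,0,0],"gripper": 0},
    {"offset": [0,-0.07,-1],"rot": [0,0,0],"gripper": 0},
    {"offset": [0,-0.15,-2],"rot": [0,0,0],"gripper": 0},
    {"offset": [0,-0.29,-4],"rot": [0,0,0],"gripper": 0},
    {"offset": [0,-0.51,-7],"rot": [0,0,0],"gripper": 0},
    {"offset": [0,-0.8,-11],"rot": [-4.2,0,0],"gripper": 0},
    {"offset": [0,-0.8,-11],"rot": [-4.2,0,0],"gripper": 0},
    {"offset": [0,-0.8,-11],"rot": [-4.2,0,0],"gripper": 0}
  ],
  "squeeze": 60
}}

```text
time_s: 5.4
eef_pos: [477.5, 266.5, 345.5]
ee_rot: [-0.0, 0.791, 0.612, -0.0]
force: [-0.1, -0.1, -4.1]
grip_width: 0.084
grip_force: 59.0
```

```bash
cat >> h.py <<'E'
def gear(c,s,lat=None):
    "find held disc in tool frame from wrist picture: rim top"
E
python3 - <<'E'
from h import *
import pickle
c=cap("wrist"); save(c,"h1"); pickle.dump(c,open("h1.pkl","wb")); s=sense(); print(s["time_s"],s["eef_pos"],s["force"],s["grip_width"],s["grip_force"],s["joints"])
print(c["Rw"].round(4))
P=cloud(c); T=(P-c["pw"])@c["Rw"]
hsv=cv2.cvtColor(c["color"],cv2.COLOR_RGB2HSV); v,u=np.mgrid[:400,:640]
m=(u>305)&(u<338)&(v<330)&(T[...,2]<250)&(T[...,2]>0)&(hsv[...,1]<60)
t=T[m]; print(m.sum(),"x",t[:,0].min(),t[:,0].max(),"z",np.percentile(t[:,2],[0.5,5,50,95]),"y",np.percentile(t[:,1],[2,50,98]))
for a in range(-10,85,15):
    k=np.abs(t[:,0]-a)<3
    if k.any(): print(a,t[k].min(0),np.median(t[k],0))
E
```

```text
5.45 [477.51993779 266.30786952 344.26842906] [-0.69164424  0.36108837 -4.77246568] 0.08227513010423111 58.969040001538815 [2.94296890e-01 3.37375470e-01 1.35902717e+00 2.51045042e-04
 1.44807429e+00 5.48278223e-01]
[[ 2.511e-01  9.680e-01 -6.000e-04]
 [ 9.680e-01 -2.511e-01  1.000e-04]
 [-0.000e+00 -6.000e-04 -1.000e+00]]
6136 x -2.235934981506689 79.71687151594668 z [28.34493937 35.56355157 49.75112276 98.33437123] y [-5.42709375 -0.27936439  7.44669542]
5 [ 2.00661849 -5.64868036 25.5996746 ] [ 4.79807775  1.59834488 38.01559722]
20 [17.00053757 -4.61387434 37.15551889] [20.70002531  0.77110112 40.21961645]
35 [32.04409399 -4.72624405 41.96279388] [35.55047265 -0.99709818 45.15225508]
50 [47.01202778 -4.65542289 51.1171378 ] [49.30539352 -0.67278128 57.70221919]
65 [62.00475875 -4.64210729 65.95441451] [65.0587175  -0.69092216 71.07158139]
80 [ 77.17310256  -4.56766794 100.7536422 ] [ 78.51933773  -0.70520816 104.12363203]
```

View pics/h1.png

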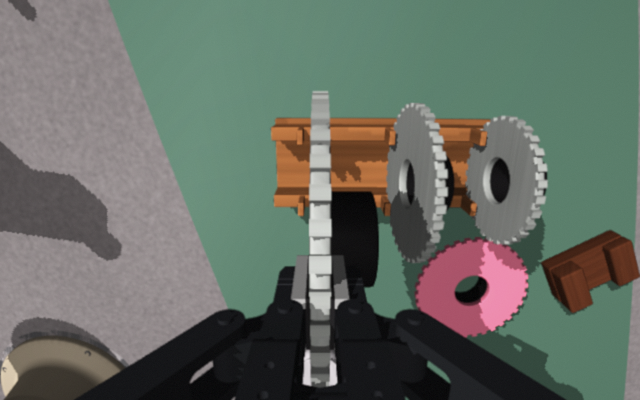

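Call:
{"api": "step_arm", "payload": {
  "plan": [
    {"offset": [-2,0.3,0],"rot": [0,0,0],"gripper": 0},
    {"offset": [-5,0.7,0],"rot": [0,0,-2],"gripper": 0},
    {"offset": [-9.5,1.4,0],"rot": [0,0,-4],"gripper": 0},
    {"offset": [-14,2,0],"rot": [0,0,-6],"gripper": 0},
    {"offset": [-18.5,2.6,0],"rot": [0,0,-8],"gripper": 0},
    {"offset": [-23,3.3,0],"rot": [0,0,-10],"gripper": 0},
    {"offset": [-27.5,3.9,0],"rot": [0,0,-12],"gripper": 0},
    {"offset": [-32,4.6,0],"rot": [0,0,-14],"gripper": 0},
    {"offset": [-36.5,5.2,0],"rot": [0,0,-16],"gripper": 0},
    {"offset": [-41,5.9,0],"rot": [0,0,-18],"gripper": 0},
    {"offset": [-45.5,6.5,0],"rot": [0,0,-19.9],"gripper": 0},
    {"offset": [-49,7.0,0],"rot": [0,0,-19.9],"gripper": 0}
  ]
}}

```text
time_s: 6.65
eef_pos: [421.5, -227.7, 343.7]
ee_rot: [-0.002, 0.674, 0.739, -0.0]
force: [0.2, -0.2, -3.1]
grip_width: 0.082
grip_force: 59.0
```

Call:
{"api": "step_arm", "payload": {
  "plan": [
    {"offset": [-1.9,0,1],"rot": [0,0,0],"gripper": 0},
    {"offset": [-1.9,0,4],"rot": [0,0,0],"gripper": 0},
    {"offset": [-1.9,0,4],"rot": [0,0,0],"gripper": 0},
    {"offset": [-1.9,0,4],"rot": [0,0,0],"gripper": 0}
  ]
}}

```text
time_s: 7.05
eef_pos: [424.2, -244.1, 304.9]
ee_rot: [-0.001, 0.673, 0.739, 0.0]
force: [0.8, -0.0, -2.6]
grip_width: 0.085
grip_force: 59.1
```

```bash
cat >> h.py <<'E'
AX=np.array([.99557,.09402]); PE=np.array([-.09402,.99557])
def hk():
    "where tool is w.r.t. hook line: along, lateral, z, yaw"
    s=sense(); p=np.array(s["eef_pos"]); q=s["ee_rot"]; M=R.from_quat([q[1],q[2],q[3],q[0]]).as_matrix()
    d=np.append(AX*586.5+PE*-283.3,150)-p
    print("t",s["time_s"],"along",p[:2]@AX-586.5,"lat",p[:2]@PE+283.3,"z",p[2],"yaw",np.degrees(np.arctan2(M[1,1],M[0,1])),"tilt",np.degrees(M[2,:2]),"F",np.round(s["force"],1),"grip",s["grip_width"],s["grip_force"])
E
python3 - <<'E'
from h import *
hk(); c=cap("wrist"); save(c,"k1")
E
```

```text
t 7.05 along -187.1369600604118 lat 0.3927486632003365 z 304.91722018263846 yaw 5.345029264740426 tilt [ 0.11717928 -0.09793328] F [ 0.8 -0.  -2.6] grip 0.08539100267152822 59.08250567583082
```

View pics/k1.png

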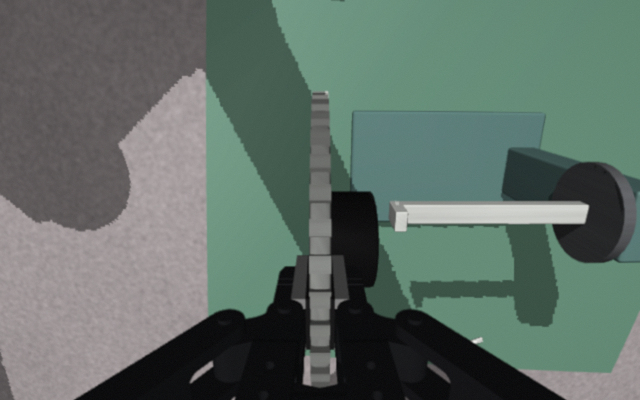

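The gear is edge-on at u≈320. The bar is level in the picture at v≈213, from u≈392 to u≈588, so the yaw matches. I'll check the lateral offset and tip height from here.

```bash
cat >> h.py <<'E'
def bar():
    c=cap("wrist"); P=cloud(c); T=(P-c["pw"])@c["Rw"]
    hsv=cv2.cvtColor(c["color"],cv2.COLOR_RGB2HSV); L=P[...,:2]@AX-586.5; B=P[...,:2]@PE+283.3
    m=(hsv[...,2]>165)&(hsv[...,1]<60)&(abs(B)<30)&(P[...,2]>140)&(P[...,2]<172)&(L>-128)&(L<-2)
    t=T[m]
    for a in range(-120,0,20):
        k=np.abs(L[m]-a)<5
        if k.sum()>8: print(a,"barx",np.percentile(t[k][:,0],[3,97]).round(1),"z",np.median(P[m][k][:,2]).round(1))
    m=(abs(B)<12)&(P[...,2]>158)&(P[...,2]<172)&(L>-145)&(L<-120)
    if m.any(): print("tip y_t",np.percentile(T[m][:,1],[3,97]),"x_t",np.percentile(T[m][:,0],[3,97]),"z",np.percentile(P[m][:,2],[5,50,95]),"L",np.percentile(L[m],[3,97]))
E
python3 - <<'E'
from h import *
bar()
E
```

```text
-120 barx [-6.2  6. ] z 150.0
-100 barx [-6.3  6.1] z 149.9
-80 barx [-6.3  6.1] z 149.9
-60 barx [-6.3  6.2] z 149.9
-40 barx [-6.5  6.1] z 149.9
-20 barx [-6.3  6. ] z 150.0
tip y_t [47.45104642 55.12385112] x_t [-6.79402226  6.64681373] z [159.36442475 163.65206206 164.9095128 ] L [-139.4193172  -131.74640231]
```

Call:
{"api": "step_arm", "payload": {
  "plan": [
    {"offset": [0,0,2],"rot": [0,0,0],"gripper": 0},
    {"offset": [0,0,3.6],"rot": [0,0,0],"gripper": 0},
    {"offset": [0,0,3.6],"rot": [0,0,0],"gripper": 0},
    {"offset": [0,1.5,3.6],"rot": [0,0,0],"gripper": 0},
    {"offset": [0,3,3.6],"rot": [0,0,0],"gripper": 0},
    {"offset": [0,5,3.6],"rot": [0,0,0],"gripper": 0},
    {"offset": [0,7,3.6],"rot": [0,0,0],"gripper": 0},
    {"offset": [0,9,3.6],"rot": [0,0,0],"gripper": 0},
    {"offset": [0,9,3.6],"rot": [0,0,0],"gripper": 0}
  ]
}}

```text
time_s: 8.05
eef_pos: [515.7, -235.6, 270.7]
ee_rot: [0.001, 0.673, 0.74, 0.0]
force: [-0.7, -0.5, -2.8]
grip_width: 0.083
grip_force: 59.5
```

Run:
```python
from h import *
hk()
```

```text
t 8.05 along -95.19994000477851 lat 0.21857575535858587 z 270.66981373032803 yaw 5.438315496432154 tilt [-0.09094523  0.11925921] F [-0.7 -0.5 -2.8] grip 0.08341077077163625 59.48013145203731
```

Call:
{"api": "step_arm", "payload": {
  "plan": [
    {"offset": [0,2,0.1],"rot": [0,0,0],"gripper": 0},
    {"offset": [0,4,0.1],"rot": [0,0,0],"gripper": 0},
    {"offset": [0,5.5,0.1],"rot": [0,0,0],"gripper": 0},
    {"offset": [0,6.2,0.1],"rot": [0,0,0],"gripper": 0},
    {"offset": [0,6.2,1],"rot": [0,0,0],"gripper": 0},
    {"offset": [0,6.2,1.8],"rot": [0,0,0],"gripper": 0},
    {"offset": [0,6.2,2.2],"rot": [0,0,0],"gripper": 0},
    {"offset": [0,6.2,2.2],"rot": [0,0,0],"gripper": 0}
  ]
}}

```text
time_s: 8.85
eef_pos: [575.0, -230.3, 247.4]
ee_rot: [-0.0, 0.674, 0.739, -0.0]
force: [-1.0, 2.0, -1.4]
grip_width: 0.079
grip_force: 60.1
```

Run:
```python
from h import *
hk()
```

```text
t 8.85 along -35.69282982930099 lat -0.0053861386784888055 z 247.36299061704543 yaw 5.318129362032228 tilt [ 0.02492361 -0.0486607 ] F [-1.   2.  -1.4] grip 0.07919875313775408 60.14374296611834
```

Call:
{"api": "step_arm", "payload": {
  "plan": [
    {"offset": [0,0.3,0.05],"rot": [0,0,0],"gripper": 0},
    {"offset": [0,0.4,0.05],"rot": [0,0,0],"gripper": 0},
    {"offset": [0,0.4,0.05],"rot": [0,0,0],"gripper": 0}
  ]
}}

```text
time_s: 9.15
eef_pos: [579.7, -229.7, 247.1]
ee_rot: [0.0, 0.673, 0.739, 0.0]
force: [-3.5, 3.1, 2.3]
grip_width: 0.084
grip_force: 60.6
```

Call:
{"api": "step_arm", "payload": {
  "plan": [
    {"offset": [0,0.1,0.05],"rot": [0,0,0],"gripper": 0},
    {"offset": [0,0.1,0.05],"rot": [0,0,0],"gripper": 0}
  ]
}}

```text
time_s: 9.35
eef_pos: [580.6, -229.5, 246.9]
ee_rot: [-0.0, 0.673, 0.739, -0.0]
force: [-4.9, 3.7, 5.6]
grip_width: 0.086
grip_force: 61.1
```

Call:
{"api": "step_arm", "payload": {
  "plan": [
    {"offset": [0,0.1,0],"rot": [0,0,0],"gripper": 0},
    {"offset": [0,0.1,0],"rot": [0,0,0],"gripper": 0}
  ]
}}

```text
time_s: 9.55
eef_pos: [581.2, -229.5, 246.9]
ee_rot: [-0.001, 0.673, 0.739, -0.0]
force: [-8.7, 4.7, 6.0]
grip_width: 0.077
grip_force: 61.4
```

Run:
```python
from h import *
hk()
```

```text
t 9.55 along -29.48472536119857 lat 0.1993300596512313 z 246.8878351242575 yaw 5.34592827390663 tilt [ 0.02679556 -0.09723941] F [-8.7  4.7  6. ] grip 0.0774930376624896 61.36051905225031
```

Call:
{"api": "step_arm", "payload": {
  "plan": [
    {"offset": [0,0.1,0],"rot": [0,0,0],"gripper": 0},
    {"offset": [0,0.1,0],"rot": [0,0,0],"gripper": 0}
  ]
}}

```text
time_s: 9.75
eef_pos: [581.5, -229.5, 247.0]
ee_rot: [-0.002, 0.673, 0.739, -0.001]
force: [-13.8, 4.9, 8.6]
grip_width: 0.084
grip_force: 61.8
```

Run:
```python
from h import *
hk()
c=cap("wrist"); save(c,"m1")
```

```text
t 9.75 along -29.16768921828293 lat 0.1845289358495279 z 246.9737178990986 yaw 5.343721022761034 tilt [ 0.04994893 -0.23090961] F [-13.8   4.9   8.6] grip 0.08399451605766439 61.77790809189901
```

View pics/m1.png

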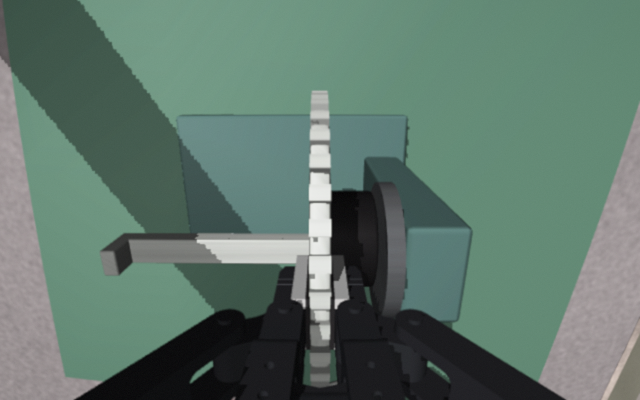

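The hub touches the plate (u≈375) and the force is rising, so the gear is home. Releasing with a small opening.

Call:
{"api": "step_arm", "payload": {
  "plan": [
    {"offset": [0,-0.05,0],"rot": [0,0,0],"gripper": 2.0},
    {"offset": [0,-0.05,0],"rot": [0,0,0],"gripper": 2.0},
    {"offset": [0,-0.05,0],"rot": [0,0,0],"gripper": 2.0},
    {"offset": [0,-0.05,0],"rot": [0,0,0],"gripper": 2.0},
    {"offset": [0,-0.05,-2],"rot": [0,0,0],"gripper": 2.0},
    {"offset": [0,-0.05,-5],"rot": [0,0,0],"gripper": 2.0},
    {"offset": [0,-0.05,-9],"rot": [0,0,0],"gripper": 4},
    {"offset": [0,-0.05,-13],"rot": [0,0,0],"gripper": 4},
    {"offset": [0,-0.05,-17],"rot": [0,0,0],"gripper": 4},
    {"offset": [0,-0.05,-17],"rot": [0,0,0],"gripper": 4}
  ]
}}

```text
time_s: 10.8
eef_pos: [582.4, -229.7, 422.3]
ee_rot: [0.005, 0.673, 0.739, 0.001]
force: [0.9, 0.7, 0.8]
grip_width: 0.467
grip_force: 0.0
```

```bash
cat >> h.py <<'E'
def hung():
    "bright disc tops over the bar: along, lateral"
    c=cap("wrist"); P=cloud(c); L=P[...,:2]@AX-586.5; B=P[...,:2]@PE+283.3
    for z0,z1 in((203,214),(193,200),(181,189)):
        m=(P[...,2]>z0)&(P[...,2]<z1)&(abs(B)<50)&(L>-125)&(L<-10)
        if m.sum()>10: print("z",z0,z1,m.sum(),"L",np.percentile(L[m],[3,50,97]).round(1),"B",np.percentile(B[m],[3,50,97]).round(1),"zmax",np.percentile(P[m][:,2],99).round(1))
    return c
def rel(p,yaw,roll=0):
    "offset (cm) in tool axes to TCP p, turn to tool-y heading yaw"
    s=sense(); q=s["ee_rot"]; M=R.from_quat([q[1],q[2],q[3],q[0]]).as_matrix()
    print("offset",((np.array(p)-s["eef_pos"])@M/10).round(2),"rotz",-(yaw-np.degrees(np.arctan2(M[1,1],M[0,1]))).round(1))
W=dict(p=np.array([567.707,242.685,430.135]),ex=np.array([.2463,.9692,0]),ey=np.array([.9692,-.2463,0]))
def rackp(x,y,z): return W["p"]+W["ex"]*x+W["ey"]*y-np.array([0,0,z])
E
python3 - <<'E'
from h import *
hk(); c=hung(); save(c,"m2")
# middle: grasp r=55: top 177.8(r71.5) -> z=161.3; y at z172 -7.0 -> at 161.3 -7.8 ; lean 4.5
import math
for n,z,y,x in(("M",161.3,-7.8,0.5),("S",144.5,81.0,-0.5)):
    s,k=math.sin(math.radians(4.5)),math.cos(math.radians(4.5))
    g=(x,y+54*s,430.1-z-54*k); p=rackp(*g); pre=rackp(x,y+124*s,430.1-z-124*k)
    print(n,p.round(1),pre.round(1)); rel(p,-14.7); rel(pre,-14.7)
E
```

```text
t 10.8 along -28.25940328979732 lat -0.16860972515672756 z 422.2786358043148 yaw 5.347368735979482 tilt [-0.38745803  0.47898742] F [0.9 0.7 0.8] grip 0.4669418498659007 0.0
z 203 214 676 L [-34.4 -30.9 -27.6] B [-31.3   3.9  32.8] zmax 211.6
z 193 200 190 L [-34.2 -30.9 -27.5] B [-44.4  37.7  46.2] zmax 200.0
M [564.4 244.  215.2] [569.7 242.7 285. ]
offset [47.41  2.53 20.2 ] rotz 20.0
offset [47.2   3.08 13.23] rotz 20.0
S [650.2 221.2 198.4] [655.5 219.9 268.2]
offset [44.35 10.86 21.93] rotz 20.0
offset [44.14 11.4  14.95] rotz 20.0
```

Call:
{"api": "step_arm", "payload": {
  "plan": [
    {"offset": [4,0.3,0],"rot": [0,0,2],"gripper": 4},
    {"offset": [8,0.6,0],"rot": [0,0,4],"gripper": 4},
    {"offset": [12.5,0.9,0],"rot": [0,0,6],"gripper": 4},
    {"offset": [17,1.2,1],"rot": [0,0,8],"gripper": 4},
    {"offset": [21.5,1.5,2],"rot": [0,0,10],"gripper": 4},
    {"offset": [26,1.8,3],"rot": [0,0,12],"gripper": 4},
    {"offset": [30.5,2.1,4],"rot": [0,0,14],"gripper": 4},
    {"offset": [35,2.4,5],"rot": [0,0,16],"gripper": 4},
    {"offset": [39.5,2.7,6],"rot": [0,0,18],"gripper": 4},
    {"offset": [44,3,7],"rot": [0,0,20],"gripper": 4},
    {"offset": [47.2,3.1,8],"rot": [0,0,20],"gripper": 4},
    {"offset": [47.2,3.1,8],"rot": [0,0,20],"gripper": 4}
  ]
}}

```text
time_s: 12.05
eef_pos: [567.7, 246.7, 332.8]
ee_rot: [-0.001, 0.79, 0.613, -0.002]
force: [0.4, -0.9, -0.3]
grip_width: 0.469
grip_force: 0.0
```

Call:
{"api": "step_arm", "payload": {
  "plan": [
    {"offset": [0,0,0],"rot": [4.5,0,0],"gripper": 4},
    {"offset": [0,0,0],"rot": [4.5,0,0],"gripper": 4},
    {"offset": [0,0,0],"rot": [4.5,0,0],"gripper": 4}
  ]
}}

```text
time_s: 12.35
eef_pos: [569.4, 242.5, 335.4]
ee_rot: [-0.031, 0.791, 0.61, -0.024]
force: [0.2, -0.3, 0.1]
grip_width: 0.471
grip_force: 0.0
```

```bash
cat >> h.py <<'E'
def rimtop(ylim=40):
    "steel rim seen by wrist cam, tool frame"
    c=cap("wrist"); P=cloud(c); T=(P-c["pw"])@c["Rw"]; hsv=cv2.cvtColor(c["color"],cv2.COLOR_RGB2HSV)
    m=(hsv[...,1]<50)&(hsv[...,2]>60)&(P[...,2]>90)&(P[...,2]<260)&(abs(T[...,1])<ylim)&(T[...,0]>-35)&(T[...,0]<85)&(T[...,2]>55)
    t=T[m]; print(m.sum())
    for a in range(-20,80,10):
        k=abs(t[:,0]-a)<3
        if k.sum()>5: 
            z0=np.percentile(t[k][:,2],3); kk=k&(t[:,2]<z0+8); print(a,"ztop",z0.round(1),"y",np.percentile(t[kk][:,1],[3,50,97]).round(1))
E
python3 - <<'E'
from h import *
rel((564.4,244,215.2),-14.7); print(sense()["ee_rot"],sense()["time_s"]); rimtop()
E
```

```text
offset [ 0.03  0.41 12.03] rotz -0.0
[-0.03051244  0.79126712  0.61023574 -0.02403473] 12.35
1657
-20 ztop 159.7 y [0.2 3.7 7.4]
-10 ztop 159.1 y [0.1 3.7 7.8]
0 ztop 158.0 y [0.1 3.9 7.7]
10 ztop 158.5 y [0.1 3.8 7.6]
20 ztop 161.8 y [0.8 4.2 7.7]
30 ztop 167.1 y [0.8 4.2 7.7]
40 ztop 170.1 y [0.7 4.2 7.8]
50 ztop 178.2 y [0.7 3.7 7.4]
60 ztop 195.1 y [0.8 4.2 7.5]
70 ztop 219.3 y [0.9 4.1 7.3]
```

Call:
{"api": "step_arm", "payload": {
  "plan": [
    {"offset": [0,0.4,4],"rot": [0,0,0],"gripper": 4},
    {"offset": [0,0.4,8],"rot": [0,0,0],"gripper": 4},
    {"offset": [0,0.4,10.5],"rot": [0,0,0],"gripper": 4},
    {"offset": [0,0.4,12],"rot": [0,0,0],"gripper": 4},
    {"offset": [0,0.4,12],"rot": [0,0,0],"gripper": 4},
    {"offset": [0,0.4,12],"rot": [0,0,0],"gripper": 0},
    {"offset": [0,0.4,12],"rot": [0,0,0],"gripper": 0},
    {"offset": [0,0.4,12],"rot": [0,0,0],"gripper": 0},
    {"offset": [0,0.4,12],"rot": [0,0,0],"gripper": 0},
    {"offset": [0,0.4,12],"rot": [0,0,0],"gripper": 0}
  ],
  "squeeze": 60
}}

```text
time_s: 13.4
eef_pos: [564.3, 244.6, 217.4]
ee_rot: [-0.03, 0.791, 0.611, -0.023]
force: [1.5, -0.1, 6.1]
grip_width: 0.083
grip_force: 60.3
```

Call:
{"api": "step_arm", "payload": {
  "plan": [
    {"offset": [0,-0.08,-1],"rot": [0,0,0],"gripper": 0},
    {"offset": [0,-0.16,-2],"rot": [0,0,0],"gripper": 0},
    {"offset": [0,-0.31,-4],"rot": [0,0,0],"gripper": 0},
    {"offset": [0,-0.63,-8],"rot": [0,0,0],"gripper": 0},
    {"offset": [0,-0.94,-12],"rot": [-4.5,0,0],"gripper": 0},
    {"offset": [0,-1.02,-13],"rot": [-4.5,0,0],"gripper": 0},
    {"offset": [0,-1.02,-13],"rot": [-4.5,0,0],"gripper": 0},
    {"offset": [0,-1.02,-13],"rot": [-4.5,0,0],"gripper": 0}
  ]
}}

```text
time_s: 14.2
eef_pos: [563.5, 244.5, 344.8]
ee_rot: [-0.001, 0.792, 0.611, -0.002]
force: [0.0, 0.3, -3.6]
grip_width: 0.08
grip_force: 59.3
```

```bash
cat >> h.py <<'E'
def held(rad):
    c=cap("wrist"); P=cloud(c); T=(P-c["pw"])@c["Rw"]; v,u=np.mgrid[:400,:640]
    hsv=cv2.cvtColor(c["color"],cv2.COLOR_RGB2HSV)
    m=(abs(T[...,1])<7)&(v<330)&(T[...,2]<150)&(T[...,2]>10)&(hsv[...,1]<60)
    t=T[m]; print("n",m.sum())
    for a in range(18,int(rad),8):
        k=abs(t[:,0]-a)<2
        if k.sum()>4: z=np.percentile(t[k][:,2],2); print(a,z.round(1),"zc",(z+np.sqrt(rad**2-a*a)).round(1),"y",np.percentile(t[k][:,1],[3,50,97]).round(1))
E
python3 - <<'E'
from h import *
hk(); held(71.5)
p=AX*(586.5-190)+PE*-283.3
rel((p[0],p[1],345),5.4)
E
```

```text
t 14.2 along -2.5022118839634686 lat 473.6929624145971 z 344.797001481298 yaw -14.663034060149926 tilt [-0.09745967 -0.22808234] F [ 0.   0.3 -3.6] grip 0.07981997169181351 59.34674151241779
n 5909
18 44.5 zc 113.7 y [-4.3  0.8  6.9]
26 45.6 zc 112.2 y [-4.4 -0.3  5.4]
34 49.6 zc 112.5 y [-4.4 -0.7  3. ]
42 56.9 zc 114.8 y [-4.1 -0.7  2.8]
50 66.1 zc 117.2 y [-4.3 -0.7  2.9]
58 77.1 zc 118.9 y [-4.5 -0.7  3.1]
66 89.1 zc 116.6 y [-4.3 -0.7  2.9]
offset [-5.092e+01 -1.370e+00  5.000e-02] rotz -20.1
```

```bash
cat >> h.py <<'E'
from scipy.optimize import least_squares
def circ(rad):
    "held disc centre (tool x,z) from outer rim points, radius known (mean tooth)"
    c=cap("wrist"); P=cloud(c); T=(P-c["pw"])@c["Rw"]; v,u=np.mgrid[:400,:640]
    hsv=cv2.cvtColor(c["color"],cv2.COLOR_RGB2HSV)
    m=(abs(T[...,1])<3)&(v<255)&(T[...,2]<150)&(T[...,2]>10)&(hsv[...,1]<60)
    q=T[m][:,[0,2]]; print(len(q),q.min(0),q.max(0))
    f=least_squares(lambda p:np.hypot(q[:,0]-p[0],q[:,1]-p[1])-rad,[0,110],loss="soft_l1"); r=f.fun
    g=least_squares(lambda p:np.hypot(q[:,0]-p[0],q[:,1]-p[1])-p[2],[0,110,rad],loss="soft_l1")
    print("centre",f.x.round(1),"free",g.x.round(1),"rms",np.std(np.hypot(*(q-f.x).T)))
    a=np.degrees(np.arctan2(q[:,0]-f.x[0],f.x[1]-q[:,1])); rr=np.hypot(*(q-f.x).T); print([ (int(b),np.percentile(rr[abs(a-b)<5],[5,50,95]).round(1).tolist()) for b in range(0,95,15) if (abs(a-b)<5).sum()>5])
E
python3 - <<'E'
from h import *
circ(70.5)
E
```

```text
2110 [23.24444168 44.60745059] [ 68.2084107  117.42044538]
centre [ -2.5 113.4] free [ -2.5 113.4  70.5] rms 1.433191226097448
[(30, [68.2, 71.1, 72.7]), (45, [67.9, 70.6, 72.3]), (60, [68.1, 70.5, 71.7]), (75, [68.2, 70.7, 71.5]), (90, [70.3, 70.4, 70.6])]
```

Call:
{"api": "step_arm", "payload": {
  "plan": [
    {"offset": [-2,0,0],"rot": [0,0,0],"gripper": 0},
    {"offset": [-5,-0.1,0],"rot": [0,0,-2],"gripper": 0},
    {"offset": [-9.5,-0.3,0],"rot": [0,0,-4],"gripper": 0},
    {"offset": [-14,-0.4,0],"rot": [0,0,-6],"gripper": 0},
    {"offset": [-18.5,-0.5,0],"rot": [0,0,-8],"gripper": 0},
    {"offset": [-23,-0.7,0],"rot": [0,0,-10],"gripper": 0},
    {"offset": [-27.5,-0.8,0],"rot": [0,0,-12],"gripper": 0},
    {"offset": [-32,-0.9,0],"rot": [0,0,-14],"gripper": 0},
    {"offset": [-36.5,-1.0,0],"rot": [0,0,-16],"gripper": 0},
    {"offset": [-41,-1.1,0],"rot": [0,0,-18],"gripper": 0},
    {"offset": [-45.5,-1.3,0],"rot": [0,0,-20],"gripper": 0},
    {"offset": [-49,-1.4,0],"rot": [0,0,-20],"gripper": 0}
  ]
}}

```text
time_s: 15.5
eef_pos: [425.1, -228.0, 345.6]
ee_rot: [-0.001, 0.674, 0.739, -0.0]
force: [-0.0, 0.3, -2.5]
grip_width: 0.079
grip_force: 59.2
```

Call:
{"api": "step_arm", "payload": {
  "plan": [
    {"offset": [-1.7,0,1],"rot": [0,0,0],"gripper": 0},
    {"offset": [-1.7,0,4],"rot": [0,0,0],"gripper": 0},
    {"offset": [-1.7,0,4],"rot": [0,0,0],"gripper": 0},
    {"offset": [-1.7,0,4],"rot": [0,0,0],"gripper": 0},
    {"offset": [-1.7,0,4],"rot": [0,0,0],"gripper": 0}
  ]
}}

```text
time_s: 16.0
eef_pos: [428.4, -242.6, 307.8]
ee_rot: [0.001, 0.673, 0.74, -0.0]
force: [-0.2, -0.5, -1.9]
grip_width: 0.081
grip_force: 59.2
```

Run:
```python
from h import *
hk(); bar(); circ(70.5)
```

```text
t 16.0 along -182.81621392283603 lat 1.5220894057669625 z 307.77126866338835 yaw 5.392618446095512 tilt [-0.06599794  0.05078658] F [-0.2 -0.5 -1.9] grip 0.08057189271004868 59.21683388762176
-120 barx [-7.8  5.2] z 149.9
-100 barx [-7.8  5.3] z 149.8
-80 barx [-7.7  5.1] z 149.8
-60 barx [-7.7  5.3] z 149.9
-40 barx [-7.8  5.4] z 149.8
tip y_t [43.31736053 50.98409766] x_t [-7.6723972   5.56932485] z [159.10291684 163.67305353 164.88595143] L [-139.37026179 -131.70465825]
2104 [23.48971346 45.26153602] [ 68.46768378 117.21296304]
centre [ -2.2 113.3] free [ -2.4 113.4  70.7] rms 1.405632605570161
[(30, [68.3, 71.0, 72.6]), (45, [68.1, 70.6, 72.3]), (60, [67.9, 70.5, 71.8]), (75, [68.3, 70.8, 71.4]), (90, [70.4, 70.4, 70.4])]
```

Call:
{"api": "step_arm", "payload": {
  "plan": [
    {"offset": [0.1,0,2],"rot": [0,0,0],"gripper": 0},
    {"offset": [0.1,0,4.2],"rot": [0,0,0],"gripper": 0},
    {"offset": [0.1,0,4.2],"rot": [0,0,0],"gripper": 0},
    {"offset": [0.1,0.5,4.2],"rot": [0,0,0],"gripper": 0},
    {"offset": [0.1,2,4.2],"rot": [0,0,0],"gripper": 0},
    {"offset": [0.1,4,4.2],"rot": [0,0,0],"gripper": 0},
    {"offset": [0.1,6,4.2],"rot": [0,0,0],"gripper": 0},
    {"offset": [0.1,8,4.2],"rot": [0,0,0],"gripper": 0},
    {"offset": [0.1,10,4.2],"rot": [0,0,0],"gripper": 0},
    {"offset": [0.1,11,4.2],"rot": [0,0,0],"gripper": 0},
    {"offset": [0.1,11,4.2],"rot": [0,0,0],"gripper": 0},
    {"offset": [0.1,11,4.2],"rot": [0,0,0],"gripper": 0}
  ]
}}

```text
time_s: 17.3
eef_pos: [537.0, -231.7, 265.2]
ee_rot: [0.0, 0.673, 0.739, -0.0]
force: [0.1, -1.1, -1.5]
grip_width: 0.08
grip_force: 59.3
```

Run:
```python
from h import *
hk()
```

```text
t 17.3 along -73.63323108410952 lat 2.1164950532203193 z 265.1724077470039 yaw 5.343883324483318 tilt [-0.02693109 -0.00312799] F [ 0.1 -1.1 -1.5] grip 0.0796664379157285 59.29340631701052
```

Call:
{"api": "step_arm", "payload": {
  "plan": [
    {"offset": [0,0.3,0.8],"rot": [0,0,0],"gripper": 0},
    {"offset": [0,0.5,1.6],"rot": [0,0,0],"gripper": 0},
    {"offset": [0,0.6,2.1],"rot": [0,0,0],"gripper": 0},
    {"offset": [0,0.6,2.1],"rot": [0,0,0],"gripper": 0},
    {"offset": [0,0.6,2.1],"rot": [0,0,0],"gripper": 0}
  ]
}}

```text
time_s: 17.8
eef_pos: [543.3, -231.2, 243.7]
ee_rot: [-0.0, 0.673, 0.739, -0.0]
force: [0.3, 0.5, -2.2]
grip_width: 0.079
grip_force: 59.2
```

Call:
{"api": "step_arm", "payload": {
  "plan": [
    {"offset": [0,0.1,0.1],"rot": [0,0,0],"gripper": 0},
    {"offset": [0,0.2,0.1],"rot": [0,0,0],"gripper": 0},
    {"offset": [0,0.2,0.1],"rot": [0,0,0],"gripper": 0}
  ]
}}

```text
time_s: 18.1
eef_pos: [545.4, -230.9, 242.9]
ee_rot: [0.0, 0.673, 0.739, -0.0]
force: [-0.8, -0.6, -1.8]
grip_width: 0.082
grip_force: 59.2
```

Run:
```python
from h import *
hk()
```

```text
t 18.1 along -65.2260240721738 lat 2.1060807921435867 z 242.90494689528836 yaw 5.342034643697874 tilt [-0.02366985  0.00741698] F [-0.8 -0.6 -1.8] grip 0.08177340182883232 59.23498668707907
```

Call:
{"api": "step_arm", "payload": {
  "plan": [
    {"offset": [0,0,0.1],"rot": [0,0,0],"gripper": 0},
    {"offset": [0,0,0.1],"rot": [0,0,0],"gripper": 0}
  ]
}}

```text
time_s: 18.3
eef_pos: [545.2, -230.9, 241.6]
ee_rot: [-0.0, 0.673, 0.739, -0.0]
force: [0.2, -0.5, -3.2]
grip_width: 0.083
grip_force: 59.2
```

Call:
{"api": "step_arm", "payload": {
  "plan": [
    {"offset": [0,0,0.07],"rot": [0,0,0],"gripper": 0},
    {"offset": [0,0,0.07],"rot": [0,0,0],"gripper": 0}
  ]
}}

```text
time_s: 18.5
eef_pos: [545.3, -230.9, 241.1]
ee_rot: [0.0, 0.673, 0.739, -0.0]
force: [-0.2, -0.8, -1.9]
grip_width: 0.081
grip_force: 59.3
```

Call:
{"api": "step_arm", "payload": {
  "plan": [
    {"offset": [0,0.1,0],"rot": [0,0,0],"gripper": 0},
    {"offset": [0,0.1,0],"rot": [0,0,0],"gripper": 0}
  ]
}}

```text
time_s: 18.7
eef_pos: [546.4, -230.8, 241.1]
ee_rot: [0.0, 0.673, 0.739, -0.0]
force: [-0.4, -0.3, -1.5]
grip_width: 0.082
grip_force: 59.4
```

Run:
```python
from h import *
hk()
```

```text
t 18.7 along -64.26117190011337 lat 2.1458341128704888 z 241.07190636213033 yaw 5.3419226084251 tilt [-0.01132312 -0.00569709] F [-0.4 -0.3 -1.5] grip 0.0817134021285208 59.38912167213857
```

Call:
{"api": "step_arm", "payload": {
  "plan": [
    {"offset": [0,0,0.1],"rot": [0,0,0],"gripper": 0},
    {"offset": [0,0,0.1],"rot": [0,0,0],"gripper": 0}
  ]
}}

```text
time_s: 18.9
eef_pos: [546.4, -230.9, 240.7]
ee_rot: [0.001, 0.673, 0.739, -0.0]
force: [-1.2, 1.0, 3.3]
grip_width: 0.083
grip_force: 60.4
```

Call:
{"api": "step_arm", "payload": {
  "plan": [
    {"offset": [0,0.05,0.05],"rot": [0,0,0],"gripper": 0},
    {"offset": [0,0.05,0.05],"rot": [0,0,0],"gripper": 0}
  ]
}}

```text
time_s: 19.1
eef_pos: [546.7, -230.9, 240.5]
ee_rot: [0.0, 0.673, 0.739, -0.0]
force: [-3.5, 1.4, 7.7]
grip_width: 0.081
grip_force: 60.9
```

Run:
```python
from h import *
hk(); c=hung(); save(c,"m3"); circ(70.5)
```

```text
t 19.1 along -63.970440858197094 lat 2.046793548383903 z 240.54790142182014 yaw 5.342317212717051 tilt [-0.05420335 -0.0027503 ] F [-3.5  1.4  7.7] grip 0.08099902352234796 60.87140690535307
z 203 214 3570 L [-86.4 -48.5 -27.4] B [-3.8 14.9 32.8] zmax 213.9
z 193 200 4289 L [-76.5 -62.3 -27.9] B [-24.   14.1  45.3] zmax 199.9
z 181 189 2133 L [-79.  -61.6 -34.2] B [-39.   25.6  47. ] zmax 189.0
2094 [23.25056222 45.53182636] [ 68.52584419 116.85951394]
centre [ -2.2 113.2] free [ -2.2 113.2  70.4] rms 1.413306816652417
[(30, [68.3, 71.0, 72.5]), (45, [68.0, 70.8, 72.3]), (60, [68.1, 70.7, 71.7]), (75, [68.3, 70.7, 71.5]), (90, [70.3, 70.4, 70.4])]
```

View pics/m3.png

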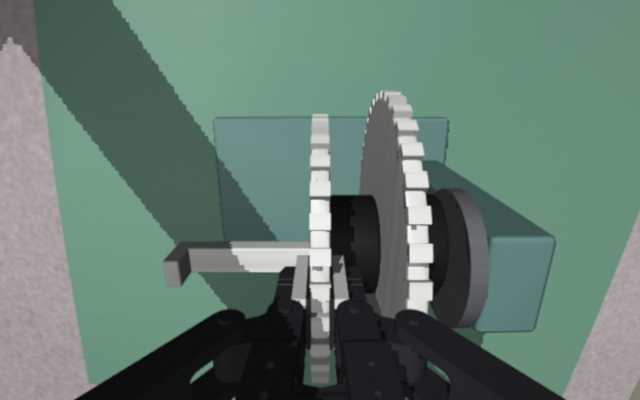

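The middle gear sits on the bar, its hub (u≈330–380) nearly against the large disc. Pushing on until the contact force rises.

Call:
{"api": "step_arm", "payload": {
  "plan": [
    {"offset": [0,0.1,0],"rot": [0,0,0],"gripper": 0},
    {"offset": [0,0.1,0],"rot": [0,0,0],"gripper": 0}
  ]
}}

```text
time_s: 19.4
eef_pos: [547.1, -230.9, 240.6]
ee_rot: [-0.0, 0.673, 0.739, -0.001]
force: [-9.2, 1.6, 10.2]
grip_width: 0.083
grip_force: 61.2
```

Call:
{"api": "step_arm", "payload": {
  "plan": [
    {"offset": [0,0.07,0],"rot": [0,0,0],"gripper": 0},
    {"offset": [0,0.07,0],"rot": [0,0,0],"gripper": 0}
  ]
}}

```text
time_s: 19.6
eef_pos: [547.3, -230.8, 240.6]
ee_rot: [-0.001, 0.673, 0.739, -0.001]
force: [-12.8, 0.6, 12.2]
grip_width: 0.085
grip_force: 61.5
```

Run:
```python
from h import *
hk()
```

```text
t 19.6 along -63.357506043354874 lat 2.023660700047401 z 240.559619707819 yaw 5.339853822954178 tilt [-0.01303317 -0.21769792] F [-12.8   0.6  12.2] grip 0.08459303914027688 61.457533640787005
```

Call:
{"api": "step_arm", "payload": {
  "plan": [
    {"offset": [0,-0.05,0],"rot": [0,0,0],"gripper": 1.7},
    {"offset": [0,-0.05,0],"rot": [0,0,0],"gripper": 1.7},
    {"offset": [0,-0.05,0],"rot": [0,0,0],"gripper": 1.7},
    {"offset": [0,-0.05,0],"rot": [0,0,0],"gripper": 1.7},
    {"offset": [0,-0.05,-2],"rot": [0,0,0],"gripper": 1.7},
    {"offset": [0,-0.05,-5],"rot": [0,0,0],"gripper": 1.7},
    {"offset": [0,-0.05,-9],"rot": [0,0,0],"gripper": 1.7},
    {"offset": [0,-0.05,-13],"rot": [0,0,0],"gripper": 4},
    {"offset": [0,-0.05,-17],"rot": [0,0,0],"gripper": 4},
    {"offset": [0,-0.05,-17],"rot": [0,0,0],"gripper": 4},
    {"offset": [0,-0.05,-17],"rot": [0,0,0],"gripper": 4}
  ]
}}

```text
time_s: 20.7
eef_pos: [548.1, -230.6, 409.6]
ee_rot: [0.001, 0.673, 0.739, 0.0]
force: [0.4, -0.2, -1.0]
grip_width: 0.468
grip_force: 0.0
```

Run:
```python
from h import *
hk(); hung(); rel((655.5,219.9,310),-14.7)
```

```text
t 20.7 along -62.512832668300575 lat 2.1551624453502427 z 409.61591883540405 yaw 5.344009028980115 tilt [-0.04273328  0.04051273] F [ 0.4 -0.2 -1. ] grip 0.4677836280907329 0.0
z 203 214 778 L [-34.4 -30.8 -27. ] B [-31.7   3.6  33. ] zmax 211.6
z 193 200 851 L [-67.8 -62.6 -27.6] B [-42.7   5.9  44.9] zmax 200.0
z 181 189 348 L [-68.5 -62.7 -34.4] B [-47.   30.5  47.6] zmax 189.0
offset [43.85 14.91  9.86] rotz 20.0
```

Call:
{"api": "step_arm", "payload": {
  "plan": [
    {"offset": [3.8,1.3,0],"rot": [0,0,2],"gripper": 4},
    {"offset": [8,2.7,0],"rot": [0,0,4],"gripper": 4},
    {"offset": [12,4.1,0],"rot": [0,0,6],"gripper": 4},
    {"offset": [16,5.4,1],"rot": [0,0,8],"gripper": 4},
    {"offset": [20,6.8,2],"rot": [0,0,10],"gripper": 4},
    {"offset": [24,8.2,3],"rot": [0,0,12],"gripper": 4},
    {"offset": [28,9.5,4],"rot": [0,0,14],"gripper": 4},
    {"offset": [32,10.9,5],"rot": [0,0,16],"gripper": 4},
    {"offset": [36,12.2,6],"rot": [0,0,18],"gripper": 4},
    {"offset": [40,13.6,7],"rot": [0,0,20],"gripper": 4},
    {"offset": [43.8,14.9,8],"rot": [0,0,20],"gripper": 4},
    {"offset": [43.8,14.9,9],"rot": [0,0,20],"gripper": 4}
  ]
}}

```text
time_s: 21.95
eef_pos: [655.2, 223.9, 315.9]
ee_rot: [-0.001, 0.79, 0.613, -0.001]
force: [-0.5, 0.0, 0.2]
grip_width: 0.468
grip_force: 0.0
```

Call:
{"api": "step_arm", "payload": {
  "plan": [
    {"offset": [0,0,0],"rot": [4.6,0,0],"gripper": 4},
    {"offset": [0,0,0],"rot": [4.6,0,0],"gripper": 4},
    {"offset": [0,0,0],"rot": [4.6,0,0],"gripper": 4}
  ]
}}

```text
time_s: 22.25
eef_pos: [655.8, 218.7, 318.5]
ee_rot: [-0.031, 0.791, 0.61, -0.025]
force: [-0.2, 0.9, -0.6]
grip_width: 0.467
grip_force: 0.0
```

Run:
```python
from h import *
rel((650.2,221.2,198.4),-14.7); print(sense()["eef_pos"],sense()["time_s"]); rimtop()
```

```text
offset [ 0.11  0.35 12.02] rotz -0.0
[655.80261764 218.66112891 318.50334043] 22.25
1689
-20 ztop 170.2 y [0.2 3.9 7.6]
-10 ztop 165.5 y [0.1 3.8 7.4]
0 ztop 164.1 y [0.1 3.7 7.2]
10 ztop 57.4 y [-27.   21.9  25.6]
20 ztop 169.3 y [0.8 4.3 7.2]
30 ztop 172.0 y [0.6 3.7 7.2]
40 ztop 178.9 y [0.1 3.7 7.3]
50 ztop 188.5 y [0.3 3.8 7.5]
60 ztop 209.4 y [0.5 4.  7.1]
```

Call:
{"api": "step_arm", "payload": {
  "plan": [
    {"offset": [0,0.37,4],"rot": [0,0,0],"gripper": 4},
    {"offset": [0,0.37,8],"rot": [0,0,0],"gripper": 4},
    {"offset": [0,0.37,10.5],"rot": [0,0,0],"gripper": 4},
    {"offset": [0,0.37,12],"rot": [0,0,0],"gripper": 4},
    {"offset": [0,0.37,12],"rot": [0,0,0],"gripper": 4},
    {"offset": [0,0.37,12],"rot": [0,0,0],"gripper": 0},
    {"offset": [0,0.37,12],"rot": [0,0,0],"gripper": 0},
    {"offset": [0,0.37,12],"rot": [0,0,0],"gripper": 0},
    {"offset": [0,0.37,12],"rot": [0,0,0],"gripper": 0},
    {"offset": [0,0.37,12],"rot": [0,0,0],"gripper": 0}
  ],
  "squeeze": 60
}}

```text
time_s: 23.3
eef_pos: [650.3, 220.7, 201.0]
ee_rot: [-0.031, 0.791, 0.611, -0.023]
force: [0.3, 0.0, 5.9]
grip_width: 0.079
grip_force: 62.8
```

Call:
{"api": "step_arm", "payload": {
  "plan": [
    {"offset": [0,-0.08,-1],"rot": [0,0,0],"gripper": 0},
    {"offset": [0,-0.16,-2],"rot": [0,0,0],"gripper": 0},
    {"offset": [0,-0.31,-4],"rot": [0,0,0],"gripper": 0},
    {"offset": [0,-0.63,-8],"rot": [0,0,0],"gripper": 0},
    {"offset": [0,-0.94,-12],"rot": [-4.6,0,0],"gripper": 0},
    {"offset": [0,-1.18,-15],"rot": [-4.6,0,0],"gripper": 0},
    {"offset": [0,-1.18,-15],"rot": [-4.6,0,0],"gripper": 0},
    {"offset": [0,-1.18,-15],"rot": [-4.6,0,0],"gripper": 0}
  ]
}}

```text
time_s: 24.1
eef_pos: [649.8, 220.8, 350.0]
ee_rot: [-0.0, 0.792, 0.611, -0.0]
force: [-0.6, -0.3, -2.9]
grip_width: 0.079
grip_force: 61.8
```

Run:
```python
from h import *
hk(); circ(59.5)
p=AX*(586.5-190)+PE*-283.3
rel((p[0],p[1],345),5.4)
```

```text
t 24.1 along 81.1980642493844 lat 442.0250870424604 z 349.96781762675533 yaw -14.656122589615082 tilt [-0.01771318 -0.04587566] F [-0.6 -0.3 -2.9] grip 0.07872913415019271 61.84287349227816
1730 [18.70278957 51.55884774] [ 58.85494916 116.66414359]
centre [ -1.6 108.7] free [ -5.4 111.6  64. ] rms 1.4489300524723896
[(30, [56.6, 58.3, 61.1]), (45, [56.6, 58.3, 61.1]), (60, [56.9, 59.6, 60.8]), (75, [57.2, 59.9, 60.6]), (90, [60.0, 60.3, 60.5])]
offset [-50.81 -10.32   0.45] rotz -20.1
```

Call:
{"api": "step_arm", "payload": {
  "plan": [
    {"offset": [-2,-0.4,0],"rot": [0,0,0],"gripper": 0},
    {"offset": [-5,-1,0],"rot": [0,0,-2],"gripper": 0},
    {"offset": [-9.4,-1.9,0],"rot": [0,0,-4],"gripper": 0},
    {"offset": [-13.8,-2.8,0],"rot": [0,0,-6],"gripper": 0},
    {"offset": [-18.2,-3.7,0],"rot": [0,0,-8],"gripper": 0},
    {"offset": [-22.6,-4.6,0],"rot": [0,0,-10],"gripper": 0},
    {"offset": [-27,-5.5,0],"rot": [0,0,-12],"gripper": 0},
    {"offset": [-31.5,-6.4,0],"rot": [0,0,-14],"gripper": 0},
    {"offset": [-36,-7.3,0],"rot": [0,0,-16],"gripper": 0},
    {"offset": [-40.5,-8.2,0],"rot": [0,0,-18],"gripper": 0},
    {"offset": [-45,-9.1,0],"rot": [0,0,-20.1],"gripper": 0},
    {"offset": [-48.7,-10.3,0],"rot": [0,0,-20.1],"gripper": 0}
  ]
}}

```text
time_s: 25.35
eef_pos: [425.7, -226.0, 348.6]
ee_rot: [-0.002, 0.673, 0.74, -0.0]
force: [0.2, -0.7, -2.3]
grip_width: 0.077
grip_force: 61.8
```

Call:
{"api": "step_arm", "payload": {
  "plan": [
    {"offset": [-1.9,-0.5,1],"rot": [0,0,0],"gripper": 0},
    {"offset": [-1.9,-0.5,4],"rot": [0,0,0],"gripper": 0},
    {"offset": [-1.9,-0.5,4],"rot": [0,0,0],"gripper": 0},
    {"offset": [-1.9,-0.5,4],"rot": [0,0,0],"gripper": 0},
    {"offset": [-1.9,-0.5,4],"rot": [0,0,0],"gripper": 0}
  ]
}}

```text
time_s: 25.85
eef_pos: [424.4, -243.5, 311.1]
ee_rot: [0.001, 0.672, 0.74, -0.0]
force: [-0.2, -0.6, -0.7]
grip_width: 0.076
grip_force: 61.8
```

Run:
```python
from h import *
hk(); bar(); circ(59.5); held(60.5)
```

```text
t 25.85 along -186.90735533113224 lat 1.0033264651470972 z 311.0626835134186 yaw 5.483068387163389 tilt [-0.05393891  0.0370107 ] F [-0.2 -0.6 -0.7] grip 0.07642376537304228 61.75443634710973
-120 barx [-6.7  5.6] z 149.8
-100 barx [-7.6  5.6] z 149.9
-80 barx [-7.7  5.7] z 149.9
tip y_t [47.4227015  55.15238171] x_t [-6.99168391  6.05886591] z [159.09340972 163.54204847 164.90824271] L [-139.38072904 -131.6564459 ]
1730 [19.11802616 51.39494654] [ 59.07738059 116.49195497]
centre [ -1.3 108.7] free [ -5.4 111.7  64.3] rms 1.4468124683518655
[(30, [56.7, 58.3, 61.1]), (45, [56.6, 58.4, 61.0]), (60, [56.9, 59.5, 60.9]), (75, [57.0, 59.9, 60.7]), (90, [59.9, 60.2, 60.4])]
n 5488
18 53.0 zc 110.7 y [-4.1  0.5  6.5]
26 53.0 zc 107.7 y [-4.2  0.1  6.5]
34 57.9 zc 108.0 y [-4.3 -0.5  3.2]
42 66.4 zc 110.0 y [-4.  -0.4  3.3]
50 76.7 zc 110.8 y [-4.2 -0.4  3.1]
58 90.3 zc 107.5 y [-4.1 -0.4  3.1]
```

Call:
{"api": "step_arm", "payload": {
  "plan": [
    {"offset": [0.04,0,2],"rot": [0,0,0],"gripper": 0},
    {"offset": [0.04,0,5.1],"rot": [0,0,0],"gripper": 0},
    {"offset": [0.04,0,5.1],"rot": [0,0,0],"gripper": 0},
    {"offset": [0.04,0,5.1],"rot": [0,0,0],"gripper": 0},
    {"offset": [0.04,1.5,5.1],"rot": [0,0,0],"gripper": 0},
    {"offset": [0.04,3,5.1],"rot": [0,0,0],"gripper": 0},
    {"offset": [0.04,5,5.1],"rot": [0,0,0],"gripper": 0},
    {"offset": [0.04,7,5.1],"rot": [0,0,0],"gripper": 0},
    {"offset": [0.04,7.9,5.1],"rot": [0,0,0],"gripper": 0},
    {"offset": [0.04,7.9,5.1],"rot": [0,0,0],"gripper": 0},
    {"offset": [0.04,7.9,5.1],"rot": [0,0,0],"gripper": 0}
  ]
}}

```text
time_s: 27.1
eef_pos: [502.2, -235.9, 259.7]
ee_rot: [0.0, 0.673, 0.74, -0.0]
force: [-0.8, 1.1, -2.4]
grip_width: 0.075
grip_force: 61.8
```

Run:
```python
from h import *
hk()
```

```text
t 27.1 along -108.6601181604999 lat 1.1766493573979915 z 259.6543883531699 yaw 5.444593701047333 tilt [-0.03552698  0.00157043] F [-0.8  1.1 -2.4] grip 0.07545461506790545 61.75423958193278
```

Call:
{"api": "step_arm", "payload": {
  "plan": [
    {"offset": [0,0.4,0.8],"rot": [0,0,0],"gripper": 0},
    {"offset": [0,0.7,1.6],"rot": [0,0,0],"gripper": 0},
    {"offset": [0,0.8,2.0],"rot": [0,0,0],"gripper": 0},
    {"offset": [0,0.8,2.0],"rot": [0,0,0],"gripper": 0},
    {"offset": [0,0.8,2.0],"rot": [0,0,0],"gripper": 0}
  ]
}}

```text
time_s: 27.6
eef_pos: [510.5, -235.1, 239.1]
ee_rot: [-0.0, 0.673, 0.74, -0.0]
force: [0.2, -0.6, -2.2]
grip_width: 0.079
grip_force: 61.7
```

Call:
{"api": "step_arm", "payload": {
  "plan": [
    {"offset": [0,0.1,0.1],"rot": [0,0,0],"gripper": 0},
    {"offset": [0,0.1,0.1],"rot": [0,0,0],"gripper": 0}
  ]
}}

```text
time_s: 27.8
eef_pos: [511.6, -235.0, 238.2]
ee_rot: [0.0, 0.673, 0.74, -0.0]
force: [0.6, -1.0, -1.4]
grip_width: 0.076
grip_force: 61.7
```

Call:
{"api": "step_arm", "payload": {
  "plan": [
    {"offset": [0,0,0.1],"rot": [0,0,0],"gripper": 0},
    {"offset": [0,0,0.1],"rot": [0,0,0],"gripper": 0}
  ]
}}

```text
time_s: 28.0
eef_pos: [511.5, -235.0, 237.1]
ee_rot: [0.0, 0.673, 0.74, -0.0]
force: [-0.3, -0.3, -2.5]
grip_width: 0.077
grip_force: 61.7
```

Call:
{"api": "step_arm", "payload": {
  "plan": [
    {"offset": [0,0,0.1],"rot": [0,0,0],"gripper": 0},
    {"offset": [0,0,0.1],"rot": [0,0,0],"gripper": 0}
  ]
}}

```text
time_s: 28.2
eef_pos: [511.6, -235.1, 236.7]
ee_rot: [0.0, 0.673, 0.74, -0.0]
force: [-1.4, 1.2, 2.5]
grip_width: 0.078
grip_force: 62.6
```

Run:
```python
from h import *
hk()
```

```text
t 28.2 along -99.23806490066488 lat 1.1156751289536828 z 236.66593852082391 yaw 5.438821918592393 tilt [-0.05017866  0.02524353] F [-1.4  1.2  2.5] grip 0.07784559664968334 62.60895421219175
```

On the bar. Pushing home (expected along ≈ -97.4).

Call:
{"api": "step_arm", "payload": {
  "plan": [
    {"offset": [0,0.1,0],"rot": [0,0,0],"gripper": 0},
    {"offset": [0,0.15,0.02],"rot": [0,0,0],"gripper": 0},
    {"offset": [0,0.15,0.02],"rot": [0,0,0],"gripper": 0}
  ]
}}

```text
time_s: 28.5
eef_pos: [512.8, -235.0, 236.5]
ee_rot: [-0.0, 0.673, 0.74, -0.001]
force: [-4.9, 1.6, 6.8]
grip_width: 0.076
grip_force: 63.2
```

Call:
{"api": "step_arm", "payload": {
  "plan": [
    {"offset": [0,0.1,0],"rot": [0,0,0],"gripper": 0},
    {"offset": [0,0.1,0],"rot": [0,0,0],"gripper": 0}
  ]
}}

```text
time_s: 28.7
eef_pos: [513.4, -234.9, 236.5]
ee_rot: [-0.001, 0.673, 0.74, -0.001]
force: [-9.9, 1.2, 9.1]
grip_width: 0.078
grip_force: 63.4
```

Run:
```python
from h import *
hk()
```

```text
t 28.7 along -97.49816129909976 lat 1.1658898337948926 z 236.51800164142347 yaw 5.442455975672882 tilt [-0.01514301 -0.14160911] F [-9.9  1.2  9.1] grip 0.07829429484776279 63.42326875674189
```

Call:
{"api": "step_arm", "payload": {
  "plan": [
    {"offset": [0,0.08,0],"rot": [0,0,0],"gripper": 0},
    {"offset": [0,0.08,0],"rot": [0,0,0],"gripper": 0}
  ]
}}

```text
time_s: 28.9
eef_pos: [513.6, -234.9, 236.5]
ee_rot: [-0.002, 0.673, 0.74, -0.002]
force: [-14.2, 0.9, 11.7]
grip_width: 0.071
grip_force: 63.8
```

Call:
{"api": "step_arm", "payload": {
  "plan": [
    {"offset": [0,-0.03,0],"rot": [0,0,0],"gripper": 1.7},
    {"offset": [0,-0.03,0],"rot": [0,0,0],"gripper": 1.7},
    {"offset": [0,-0.03,0],"rot": [0,0,0],"gripper": 1.7},
    {"offset": [0,-0.03,0],"rot": [0,0,0],"gripper": 1.7},
    {"offset": [0,-0.03,-2],"rot": [0,0,0],"gripper": 1.7},
    {"offset": [0,-0.03,-5],"rot": [0,0,0],"gripper": 1.7},
    {"offset": [0,-0.03,-9],"rot": [0,0,0],"gripper": 1.7},
    {"offset": [0,-0.03,-13],"rot": [0,0,0],"gripper": 1.7},
    {"offset": [0,-0.03,-17],"rot": [0,0,0],"gripper": 2},
    {"offset": [0,-0.03,-17],"rot": [0,0,0],"gripper": 2}
  ]
}}

```text
time_s: 29.9
eef_pos: [515.0, -234.9, 411.4]
ee_rot: [0.005, 0.673, 0.74, 0.0]
force: [0.4, -0.3, 0.1]
grip_width: 0.235
grip_force: 0.0
```

Call:
{"api": "step_arm", "payload": {
  "plan": [
    {"offset": [-3,0,0],"rot": [0,0,0],"gripper": 2},
    {"offset": [-3,0,0],"rot": [0,0,0],"gripper": 2},
    {"offset": [-3,0,0],"rot": [0,0,0],"gripper": 2}
  ]
}}

```text
time_s: 30.2
eef_pos: [517.4, -264.7, 405.0]
ee_rot: [-0.001, 0.673, 0.74, -0.0]
force: [-1.0, 0.2, -0.2]
grip_width: 0.232
grip_force: 0.0
```

Run:
```python
from h import *
hk(); c=hung(); save(c,"f")
P=cloud(c); L=P[...,:2]@AX-586.5; B=P[...,:2]@PE+283.3
for n,zt in(("L",208),("M",197),("S",186)):
  for b in (-10,0,10,20): pass
# profile along the bar axis of rim tops at small |B|
m=(abs(B)<12)&(P[...,2]>155)&(P[...,2]<216)&(L>-125)&(L<-15)
h,_=np.histogram(L[m],bins=np.arange(-125,-14,2)); zz=[np.max(P[...,2][m&(L>=a)&(L<a+2)],initial=0).round() for a in np.arange(-125,-15,2)]
print(list(zip(np.arange(-125,-15,2).tolist(),h.tolist(),zz)))
```

```text
t 30.2 along -96.2507291713082 lat -28.85849887761873 z 404.9802813738698 yaw 5.402136088241902 tilt [ 0.054277   -0.05477158] F [-1.   0.2 -0.2] grip 0.23222382307300884 0.0
z 203 214 940 L [-34.3 -30.8 -26.7] B [-31.    2.3  31.7] zmax 211.5
z 193 200 1093 L [-68.1 -61.8 -27.6] B [-42.4   4.3  43.9] zmax 199.9
z 181 189 1156 L [-101.8  -68.4  -34.1] B [-44.7   4.6  46.2] zmax 188.9
[(-125, 0, np.float64(0.0)), (-123, 0, np.float64(0.0)), (-121, 0, np.float64(0.0)), (-119, 0, np.float64(0.0)), (-117, 0, np.float64(0.0)), (-115, 0, np.float64(0.0)), (-113, 0, np.float64(0.0)), (-111, 0, np.float64(0.0)), (-109, 0, np.float64(0.0)), (-107, 0, np.float64(0.0)), (-105, 0, np.float64(0.0)), (-103, 29, np.float64(190.0)), (-101, 86, np.float64(191.0)), (-99, 58, np.float64(190.0)), (-97, 86, np.float64(190.0)), (-95, 29, np.float64(157.0)), (-93, 22, np.float64(157.0)), (-91, 26, np.float64(157.0)), (-89, 25, np.float64(157.0)), (-87, 33, np.float64(157.0)), (-85, 33, np.float64(157.0)), (-83, 26, np.float64(158.0)), (-81, 24, np.float64(157.0)), (-79, 23, np.float64(156.0)), (-77, 30, np
[... 200 characters left out ...]
-63, 80, np.float64(201.0)), (-61, 15, np.float64(201.0)), (-59, 0, np.float64(0.0)), (-57, 3, np.float64(157.0)), (-55, 26, np.float64(158.0)), (-53, 20, np.float64(157.0)), (-51, 27, np.float64(157.0)), (-49, 27, np.float64(156.0)), (-47, 27, np.float64(157.0)), (-45, 25, np.float64(157.0)), (-43, 29, np.float64(157.0)), (-41, 28, np.float64(157.0)), (-39, 20, np.float64(156.0)), (-37, 19, np.float64(157.0)), (-35, 441, np.float64(212.0)), (-33, 77, np.float64(212.0)), (-31, 77, np.float64(212.0)), (-29, 77, np.float64(212.0)), (-27, 20, np.float64(211.0)), (-25, 0, np.float64(0.0)), (-23, 0, np.float64(0.0)), (-21, 0, np.float64(0.0)), (-19, 0, np.float64(0.0)), (-17, 0, np.float64(0.0))]
```

View pics/f.png

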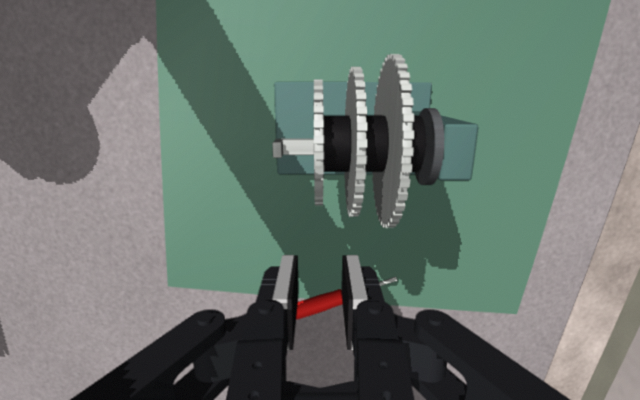

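The final view shows the large, middle and small gears on the bar at u≈395, 357 and 319, hubs to the post. Measured disc positions are about -31, -65 and -99 mm, 34 mm apart, so there are no gaps. The gripper is clear.

Run:
```python
from rig import *
print(finish_job())
```

```text
the job is handed in; nothing more can be done
None
```

All three gears hang on the hook in the order largest, middle, smallest, with hubs to the post and pushed right back (discs measured about 34 mm apart); I handed the job in at about 30 s, and no verdict came back.

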